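Unplug the bell die and clear the shells

TASK

Draw every wooden press plug out of the bell-forming die, rocking it side to side along the die's short direction as you pull so that the loose die bar stays down on its base, and put the plugs in the deep crate. Lift every copper bell shell out of the die and set it in the low tray. Leave the mallet and the glass jar where they are.

Things in the scene. Friction and masses are not known exactly. Their poses are not given: they have to be found in the camera images.
- base: Fixed dark wooden base board, 170 x 300 x 10 mm, on the bench. Origin: centre of its underside (bench height). Its y axis runs along the row of three die cavities, x across the row, z up. Two 10 mm steel guide dowels stand at (0, +-129 mm), tops 73 mm above the bench.
- bar (a joint): Height (m) of the steel die bar above its seat on the base: 0 = seated, at most 0.03. The bar (130 mm in base x, 273 mm in base y, from 10 to 68 mm above the bench, 1.3 kg) is not fastened: it slides freely up its two dowels and only its own weight and that of what lies in it keep it down.
- cavity0 (a point): Centre of the mouth of die cavity 0: base frame (0, -90, 68) mm. An open pocket 86 mm (base x) by 49 mm (y), 24 mm deep; in its floor a throat 54 x 33 mm, 28 mm deeper, floor 16 mm above the bench. In the throat, 36 mm above the bench, two sprung rubber jaws at its +x and -x sides squeeze the plug's nose with about 31 N each.
- plug0: Wooden press plug, 144 mm long, 0.14 kg. Origin: centre of its foot, z up to the head. Head 40 x 40 mm at z 102-144 mm (grip here); stem 24 x 24 at 28-102; nose 40 (x) by 30 (y) at 5-28; foot 24 x 26 at 0-5. If present it stands in cavity 0, foot on the throat floor, axes as the base, stem through the bell shell if there is one.
- plug0_mid (a point): Point on this plug's axis 75 mm above its foot. Stuck: a straight pull takes 30-45 N, which lifts the die bar first. Rocked in its x-z plane about the jaws (20 mm up the plug), some 6 degrees each way, while drawn up 2-3 mm per stroke, it comes with little force. Free of the jaws after 15 mm of rise; clear of the bell shell after 95 mm.
- bell0: Copper cowbell shell, open at both ends, wall 3 mm, 62 mm tall, 0.15-0.3 kg; 46 mm thick in y (parallel faces, grip here), 76 mm long in x at the bottom, 88 at the mouth. Origin: centre of its lower end, z up to the mouth. If present it sits mouth up, loose, in cavity 0, its bottom 44 mm above the bench, 38 mm proud of the bar, axes as the base.
- cavity1 (a point): Centre of the mouth of die cavity 1: base frame (0, 0, 68) mm. An open pocket 86 mm (base x) by 49 mm (y), 24 mm deep; in its floor a throat 54 x 33 mm, 28 mm deeper, floor 16 mm above the bench. In the throat, 36 mm above the bench, two sprung rubber jaws at its +x and -x sides squeeze the plug's nose with about 31 N each.
- plug1: Wooden press plug, 144 mm long, 0.14 kg. Origin: centre of its foot, z up to the head. Head 40 x 40 mm at z 102-144 mm (grip here); stem 24 x 24 at 28-102; nose 40 (x) by 30 (y) at 5-28; foot 24 x 26 at 0-5. If present it stands in cavity 1, foot on the throat floor, axes as the base, stem through the bell shell if there is one.
- plug1_mid (a point): Point on this plug's axis 75 mm above its foot. Stuck: a straight pull takes 30-45 N, which lifts the die bar first. Rocked in its x-z plane about the jaws (20 mm up the plug), some 6 degrees each way, while drawn up 2-3 mm per stroke, it comes with little force. Free of the jaws after 15 mm of rise; clear of the bell shell after 95 mm.
- bell1: Copper cowbell shell, open at both ends, wall 3 mm, 62 mm tall, 0.15-0.3 kg; 46 mm thick in y (parallel faces, grip here), 76 mm long in x at the bottom, 88 at the mouth. Origin: centre of its lower end, z up to the mouth. If present it sits mouth up, loose, in cavity 1, its bottom 44 mm above the bench, 38 mm proud of the bar, axes as the base.
- cavity2 (a point): Centre of the mouth of die cavity 2: base frame (0, 90, 68) mm. An open pocket 86 mm (base x) by 49 mm (y), 24 mm deep; in its floor a throat 54 x 33 mm, 28 mm deeper, floor 16 mm above the bench. In the throat, 36 mm above the bench, two sprung rubber jaws at its +x and -x sides squeeze the plug's nose with about 31 N each.
- plug2: Wooden press plug, 144 mm long, 0.14 kg. Origin: centre of its foot, z up to the head. Head 40 x 40 mm at z 102-144 mm (grip here); stem 24 x 24 at 28-102; nose 40 (x) by 30 (y) at 5-28; foot 24 x 26 at 0-5. If present it stands in cavity 2, foot on the throat floor, axes as the base, stem through the bell shell if there is one.
- plug2_mid (a point): Point on this plug's axis 75 mm above its foot. Stuck: a straight pull takes 30-45 N, which lifts the die bar first. Rocked in its x-z plane about the jaws (20 mm up the plug), some 6 degrees each way, while drawn up 2-3 mm per stroke, it comes with little force. Free of the jaws after 15 mm of rise; clear of the bell shell after 95 mm.
- bell2: Copper cowbell shell, open at both ends, wall 3 mm, 62 mm tall, 0.15-0.3 kg; 46 mm thick in y (parallel faces, grip here), 76 mm long in x at the bottom, 88 at the mouth. Origin: centre of its lower end, z up to the mouth. If present it sits mouth up, loose, in cavity 2, its bottom 44 mm above the bench, 38 mm proud of the bar, axes as the base.
- tray: Loose low plywood tray for the bell shells, 300 (x) x 170 (y) x 30 mm tall, walls and floor 6 mm, 0.8 kg. Origin: centre of its underside. On one side of the die, on either side from start to start.
- crate: Loose open wooden crate for the plugs, 240 (x) x 180 (y) x 100 mm tall, walls and floor 6 mm, 0.9 kg. Origin: centre of its underside. On the side of the die away from the tray.
- mallet: Bystander: wooden mallet lying on the bench beyond the die, head 100 mm long, about 86 mm across.
- wax: Bystander: amber glass jar, 70 mm across, 75 mm tall, beyond the die.
There are look-alikes about, which are no part of the job. What is shaped like the plug0 but pink is not meant.

How it is judged:
By the outcome, as a careful person would: the job done as asked, in the order asked, and still so for the second after the job is handed in, with the robot touching nothing.
Of plug0, plug1, plug2 only 2 to 3 are there at a start; the rules pass over those that are not, and their reading is None.
Of bell0, bell1, bell2 only 2 to 3 are there at a start; the rules pass over those that are not, and their reading is None.
At some moment in a run one of tray, crate may be knocked a few centimetres aside while the robot is not near it.
Once in a run the grip may slacken for a moment while it holds something.
It also fails if it takes over 210 s, if anything falls off the work surface, if the arm or the gripper's body presses on something with over 40 N, if the wrist force passes 120 N, or if a joint passes its speed limit or range.

ROBOT

A 6-joint arm with a two-finger parallel gripper is mounted at the origin on the work surface. World frame = base frame: x ahead of the robot, y to its left, z up, the work surface at z = 0. Lengths are in m, angles in rad, forces in N, time in s.
With the tool pointing down it reaches from about 0.35 to 0.775 m from the base axis. Payload 7.3 kg.
Tool frame: the origin (TCP) lies at the very end of the fingers, on their centre line; the grasp point (between the pads) lies 19 mm behind it (pinch_z is the distance from the TCP to the grasp point, in m); z points along the fingers, y is the line along which they close (so a half turn about z gives the same grasp; the last joint's range is limited). The gripper opens to 92 mm and grips with 3 to 60 N. Pads are 19 mm wide; open, the fingers measure 130 mm over their backs; the gripper's body (75 mm by 190 mm) begins 47 mm behind the grasp point.
Start: joints at [0.96, 0.342, 1.524, -0, 1.275, -0.146], TCP at [0.235, 0.469, 0.227] pointing down, gripper open.
Joint ranges: [-2.53, 2.53], [-0.77, 2.02], [0.04, 2.7], [-1, 4.14], [0.28, 2.66], [-3.11, 3.11]. Speed limits (rad/s): [2.57, 2.57, 3.14, 3.14, 3.14, 3.14].

INTERFACE

Orientations are given as [roll, pitch, yaw] about the fixed x, y, z axes, in that order (R = Rz(yaw) Ry(pitch) Rx(roll)).
In Python, from cell import * gives the robot as it stands.
- The arm moves only by the tool arm_command, never from a script. Its arguments are lists of equal length, an entry for each row: "fingers": the gripper command: -1 is fully open, 1 is shut, values between are in proportion; "travel": the shift along the tool's x, y, z in m, a list of three; "dr": the turn, a rotation vector about the tool's x, y, z in degrees, a list of three. In form: {"fingers": [fingers, ...], "travel": [[x, y, z], ...], "dr": [[wx, wy, wz], ...]}. A call has 1 to 8 rows; each row is the pose to reach, as a shift and turn from the pose commanded when the call began, along the tool's axes at that moment; what a row does not reach only later rows make up. A row lasts 1/12 s, in which the tool goes at most 41.7 mm and 7.16 degrees, less where a joint would pass 70% of its speed; a pose out of reach is approached as far as the arm can. A call with a gripper value outside its range is refused whole. The fingers move at their own pace and stop on an object; "squeeze" is the grip in N (left out, the last holds). Time passes only in rows, so rows that repeat a pose let the fingers close. It gives the time, the measured TCP pose, the force, the opening and the grip force at its end, in the units of the state.
- observe(): the state, without advancing time (a new reading comes with each control period).
- read_camera(name): name is "side" or "top"; returns a dict with "color" (384x512x3 uint8, blue, green, red), "z_map" (384x512 float32, m along the optical axis (not along the pixel's ray), 0 where there is no reading), "fx", "fy", "cx", "cy" (pixels), "R" (3x3) and "t" (3): a world point X has camera coordinates R X + t. Camera axes: x right, y down, z forward; pixel columns grow to the right and rows downward; lengths in m; the calibration is good to about 2 mm. A picture is of the moment at which its call begins.
- hand_in(): hands the job in; it is judged then, once.
The state is a dict: "time": time; "qpos": joint angles; "qvel": joint speeds; "joint_efforts": joint torques, N m; "tool_pos": TCP position; "tool_rot": TCP orientation; "contact_force": force on the tool from outside, world axes, zero at the start; "torque": the same for the moment, N m; "opening": finger opening in m; "grip_force": force on a finger pad.
Only numpy, scipy, OpenCV 4.12 (cv2) and the standard library are available. Lean on these libraries where they do the work, as an engineer would, in place of code of your own. Each camera call takes 0.05 s, during which the arm holds its last target. There are 200 camera calls.

## Working session

There is one attempt and no reset: what is moved stays moved. The work goes in short steps, Python scripts to look and compute and a tool call to move; the robot and the scene stay as the last step left them, time stands still between calls to the robot, and variables do not carry over. Pictures are saved under pics/ and viewed, at most 14 in all, crops included, and the job is handed in when it is done.

Besides the shell and the picture viewer there is one more tool, called after "Call:" by a JSON object that holds its "op" and its "data". arm_command: Moves the arm, as the interface text tells. Its arguments: {"type":"object","properties":{"fingers":{"type":"array","items":{"type":"number"}},"travel":{"type":"array","items":{"type":"array","items":{"type":"number"}}},"dr":{"type":"array","items":{"type":"array","items":{"type":"number"}}},"squeeze":{"type":"number"}},"required":["fingers","travel","dr"]}

```bash
ls; mkdir -p pics; python3 - <<'E'
from cell import *
import cv2, numpy as np
for n in("top","side"):
    c=read_camera(n); cv2.imwrite(f"pics/{n}0.png",c["color"]); np.savez(f"{n}0.npz",**c)
    print(n,c["fx"],c["cx"],c["cy"],np.round(c["R"],3).tolist(),c["t"])
print(observe())
E
```

```text
pics
top 351.94890134230684 254.2149775239156 194.87817120308247 [[-0.002, -1.0, -0.004], [-0.987, 0.003, -0.164], [0.164, 0.003, -0.987]] [-0.01526327  0.54604306  0.94237167]
side 377.46511419372973 257.78149257416044 191.8164648060243 [[-0.821, 0.57, 0.011], [0.37, 0.548, -0.75], [-0.434, -0.612, -0.661]] [ 0.44871384 -0.13750797  1.1755449 ]
{'time': 0.1, 'qpos': array([ 9.60021202e-01,  3.42647187e-01,  1.52490170e+00,  4.56147320e-07,
        1.27536963e+00, -1.45986927e-01]), 'qvel': array([-1.56255454e-03, -1.90655645e-03, -1.81914465e-03,  7.11381621e-05,
        2.10856170e-04, -6.99951133e-04]), 'joint_efforts': array([ 1.34099646e-03, -4.32004201e+01, -2.44696158e+01,  7.18691759e-02,
        5.26249164e-02, -2.49855373e-05]), 'tool_pos': array([0.23509665, 0.46903394, 0.2261244 ]), 'tool_rot': array([-3.14028096e+00, -1.93302878e-04,  2.67680420e+00]), 'contact_force': array([ 0.78422908, -0.36272822,  0.58413566]), 'torque': array([-0.04214929, -0.01395638, -0.00126655]), 'grip_force': 0.0, 'opening': 0.09212308530460765}
```

View pics/top0.png

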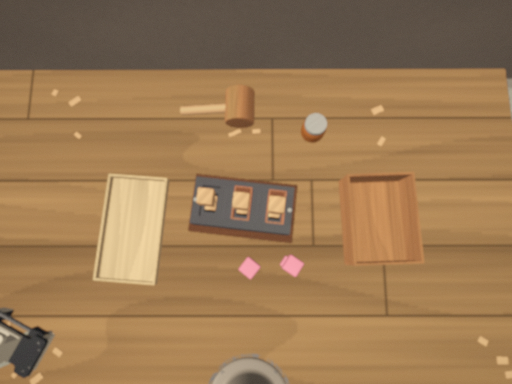

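View pics/side0.png

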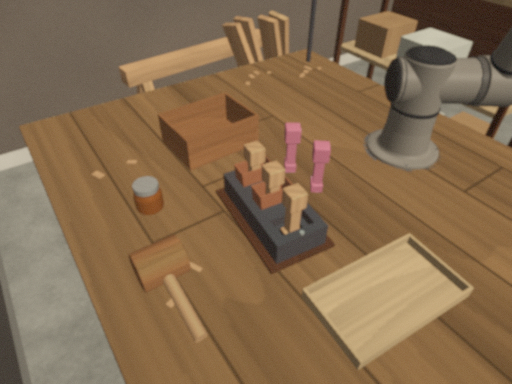

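The top view shows three plugs, heads near (205,197), (241,202) and (277,207). The middle and right ones have copper shells. The tray is at left, centred (131,229), and the crate at right, centred (381,218). Two pink decoys stand in front of the die at (249,268) and (291,265), with the mallet and jar beyond it. The side view agrees.

```bash
cat > h.py <<'E'
from cell import *
import cv2, numpy as np
np.set_printoptions(precision=4,suppress=True)
def cloud(c):
    z=c["z_map"]; v,u=np.mgrid[:z.shape[0],:z.shape[1]]
    P=np.stack([(u-c["cx"])/c["fx"]*z,(v-c["cy"])/c["fy"]*z,z],-1)
    W=(P-np.ravel(c["t"]))@np.asarray(c["R"]); W[z==0]=np.nan
    return W
def rect(W,m,k=20):
    "min-area rects of connected pixel blobs in mask: centre, size, angle(deg), mean z"
    n,l,s,_=cv2.connectedComponentsWithStats(m.astype(np.uint8))
    for i in range(1,n):
        if s[i,4]<k: continue
        p=W[l==i]; r=cv2.minAreaRect(p[:,:2].astype(np.float32))
        print(s[i,:],np.round(r[0],4),np.round(r[1],4),round(r[2],1),'z',np.round(np.nanpercentile(p[:,2],[10,50,90]),4),'mean',p[:,:2].mean(0))
E
python3 - <<'E'
from h import *
for n in("top","side"):
    c=dict(np.load(f"{n}0.npz")); W=cloud(c); z=W[...,2]; hsv=cv2.cvtColor(c["color"],cv2.COLOR_BGR2HSV)
    roi=(W[...,0]>.3)&(W[...,0]<1)&(abs(W[...,1])<.55)
    print(n,"heads");rect(W,roi&(z>.135)&(z<.18))
    print("bar");rect(W,roi&(z>.060)&(z<.075)&(hsv[...,2]<110),60)
    print("crate rim");rect(W,roi&(z>.092)&(z<.11)&(W[...,1]<-.15))
    print("tray");rect(W,roi&(z>.02)&(z<.04)&(W[...,1]>.1))
    print("bells");rect(W,roi&(z>.09)&(z<.112)&(abs(W[...,1])<.15),8)
E
```

```text
top heads
[197 187  18  18 284] [0.527  0.1053] [0.0401 0.0399] 83.2 z [0.1545 0.1587 0.1608] mean [0.5257 0.104 ]
[233 191  17  19 274] [0.5166 0.0159] [0.0397 0.0401] 83.5 z [0.1562 0.1589 0.1613] mean [0.5151 0.0156]
[268 195  18  19 273] [ 0.506  -0.0732] [0.0397 0.0402] 83.4 z [0.1565 0.1591 0.161 ] mean [ 0.5047 -0.073 ]
[283 254  21  22 272] [ 0.3561 -0.112 ] [0.0399 0.04  ] 56.6 z [0.1412 0.1433 0.1454] mean [ 0.3563 -0.1116]
[239 257  22  22 271] [ 0.3509 -0.0047] [0.0399 0.0397] 51.2 z [0.1412 0.1433 0.1452] mean [ 0.3509 -0.0048]
bar
[ 191  177  103   57 2351] [0.5163 0.0154] [0.2714 0.1297] 83.3 z [0.0652 0.0674 0.0695] mean [0.5105 0.0173]
crate rim
[347 172  78  93 922] [ 0.4776 -0.3581] [0.2403 0.1821] 1.7 z [0.0955 0.0991 0.1014] mean [ 0.4776 -0.3608]
tray
[180 104  35  10 256] [0.8108 0.1528] [0.1036 0.0265] 89.8 z [0.0237 0.0297 0.037 ] mean [0.8083 0.1525]
[ 93 173  75 112 991] [0.4579 0.331 ] [0.1722 0.3007] 85.6 z [0.0229 0.0285 0.0312] mean [0.4548 0.3342]
bells
[235 185  18  22  74] [0.5346 0.0142] [0.0456 0.0516] 83.2 z [0.094  0.1049 0.1072] mean [0.5475 0.0
[... 1592 characters left out ...]
8 0.0376] 54.5 z [0.0923 0.1052 0.1102] mean [ 0.3685 -0.0994]
[265 155   6   8  28] [ 0.4675 -0.0737] [0.0254 0.0045] 87.4 z [0.0959 0.1043 0.1065] mean [ 0.4677 -0.0757]
[312 156  17  10  71] [0.3612 0.0043] [0.0192 0.0401] 50.2 z [0.0927 0.1057 0.1108] mean [0.3645 0.0068]
[234 160  27  19 285] [ 0.5257 -0.0744] [0.0492 0.0561] 83.0 z [0.0924 0.1008 0.1069] mean [ 0.5305 -0.0704]
[284 176   9  10  45] [0.4786 0.0239] [0.0323 0.0043] 84.6 z [0.0952 0.1027 0.1063] mean [0.4789 0.0212]
[251 181  31  21 333] [0.5355 0.0149] [0.0507 0.0568] 83.9 z [0.0923 0.1005 0.1065] mean [0.5397 0.0207]
[285 207  16  13 100] [0.5358 0.1099] [0.0193 0.0337] 38.2 z [0.0922 0.0999 0.1079] mean [0.5349 0.1122]
```

```bash
cat >> h.py <<'E'
from scipy.spatial.transform import Rotation as Ro
def go(p,yaw,frm=None):
    "travel/dr from the current pose (or frm=(p,rpy)) to TCP p, tool down at yaw deg"
    s=observe(); q,r=frm if frm else (s["tool_pos"],s["tool_rot"])
    A=Ro.from_euler("xyz",r); B=Ro.from_euler("xyz",[np.pi,0,np.radians(yaw)])
    print("travel",A.inv().apply(np.array(p)-q),"dr",np.degrees((A.inv()*B).as_rotvec()))
E
python3 -c "
from h import *
go([.508,-.073,.23],83.3)"
```

```text
travel [-0.4869 -0.3622 -0.0035] dr [-0.0723  0.0363 70.0696]
```

Call:
{"op": "arm_command", "data": {"fingers": [-0.3,-0.3,-0.3,-0.3,-0.3,-0.3,-0.3,-0.3], "travel": [[-0.03,-0.023,-0.02],[-0.06,-0.046,-0.02],[-0.09,-0.068,-0.02],[-0.12,-0.09,-0.02],[-0.15,-0.112,-0.02],[-0.18,-0.134,-0.02],[-0.21,-0.157,-0.02],[-0.243,-0.181,-0.02]], "dr": [[0,0,4.5],[0,0,9],[0,0,13.5],[0,0,18],[0,0,22],[0,0,26],[0,0,30.5],[0,0,35]], "squeeze": 50}}

```text
time: 0.77
tool_pos: [0.3714, 0.1971, 0.2466]
tool_rot: [-3.141, -0.0, 2.063]
contact_force: [0.9, 0.5, 0.1]
opening: 0.0597
grip_force: 0.0
```

```bash
python3 -c "
from h import *
go([.508,-.073,.23],83.3)"
```

```text
travel [-0.3026 -0.0072  0.0165] dr [-0.0164 -0.0133 34.8876]
```

Call:
{"op": "arm_command", "data": {"fingers": [-0.3,-0.3,-0.3,-0.3,-0.3,-0.3,-0.3,-0.3], "travel": [[-0.041,-0.001,0],[-0.082,-0.002,0],[-0.123,-0.003,0],[-0.164,-0.004,0],[-0.205,-0.005,0],[-0.246,-0.006,0],[-0.28,-0.007,0.01],[-0.303,-0.007,0.017]], "dr": [[0,0,5],[0,0,10],[0,0,15],[0,0,20],[0,0,25],[0,0,30],[0,0,35],[0,0,35]]}}

```text
time: 1.43
tool_pos: [0.5101, -0.0746, 0.2289]
tool_rot: [3.141, 0.001, 1.448]
contact_force: [-0.6, -0.2, 1.3]
opening: 0.0598
grip_force: 0.0
```

```bash
python3 - <<'E'
from h import *
c=read_camera("side"); cv2.imwrite("pics/s1.png",cv2.resize(c["color"][90:250,180:380],(800,640))[:600]); 
go([.508,-.073,.120],83.3)
E
```

```text
travel [ 0.0036 -0.0031  0.1072] dr [-0.0748  0.0931 -0.1999]
```

View pics/s1.png

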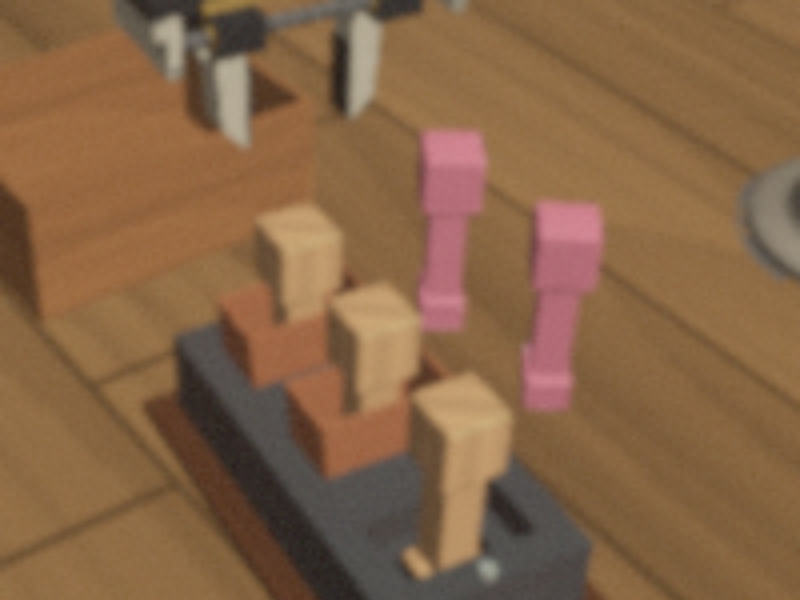

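The crop shows the open fingers straddling the right plug's head (300,240) in the short direction. The left plug at (460,460) has no shell. I'm descending to grip.

Call:
{"op": "arm_command", "data": {"fingers": [-0.3,-0.3,-0.3,-0.3,-0.3,1,1,1], "travel": [[0.0035,-0.003,0.02],[0.0035,-0.003,0.05],[0.0035,-0.003,0.08],[0.0035,-0.003,0.108],[0.0035,-0.003,0.108],[0.0035,-0.003,0.108],[0.0035,-0.003,0.108],[0.0035,-0.003,0.108]], "dr": [[0,0,0],[0,0,0],[0,0,0],[0,0,0],[0,0,0],[0,0,0],[0,0,0],[0,0,0]]}}

```text
time: 2.15
tool_pos: [0.5079, -0.0677, 0.1236]
tool_rot: [3.138, 0.0, 1.455]
contact_force: [0.3, -0.2, -0.1]
opening: 0.0443
grip_force: 0.0
```

Call:
{"op": "arm_command", "data": {"fingers": [1,1,1,1], "travel": [[0,0,0],[0,0,0],[0,0,0],[0,0,0]], "dr": [[0,0,0],[0,0,0],[0,0,0],[0,0,0]]}}

```text
time: 2.48
tool_pos: [0.5073, -0.0676, 0.1236]
tool_rot: [3.139, 0.0, 1.455]
contact_force: [-1.4, -0.3, 6.4]
opening: 0.0403
grip_force: 50.0
```

Call:
{"op": "arm_command", "data": {"fingers": [1,1,1,1,1,1,1,1], "travel": [[0,0.0046,0],[0,0.0092,0],[0,0.0093,-0.0005],[0,0,-0.0015],[0,-0.0094,-0.002],[0,-0.0095,-0.0025],[0,-0.0047,-0.0035],[0,0,-0.004]], "dr": [[3,0,0],[6,0,0],[6,0,0],[0,0,0],[-6,0,0],[-6,0,0],[-3,0,0],[0,0,0]]}}

```text
time: 3.15
tool_pos: [0.506, -0.0672, 0.1266]
tool_rot: [-3.141, -0.0, 1.454]
contact_force: [-1.6, 2.0, -2.1]
opening: 0.0401
grip_force: 49.9
```

```bash
cat >> h.py <<'E'
def barz():
    "height of bar top per camera (seated .068), heads"
    for n in("top","side"):
        c=read_camera(n); W=cloud(c); v=cv2.cvtColor(c["color"],cv2.COLOR_BGR2HSV)[...,2]
        B=(W[...,:2]-[.518,.0165])@np.array([[.993,.117],[-.117,.993]])
        m=(abs(B[...,0])<.063)&(abs(B[...,0])>.047)&(abs(B[...,1])<.13)&(v<110)&(W[...,2]>.05)&(W[...,2]<.1)
        z=W[...,2][m]
        print(n,"bar z",m.sum(),np.median(z),"ends",np.median(W[...,2][m&(B[...,1]>.05)]),np.median(W[...,2][m&(B[...,1]<-.05)]))
E
python3 -c "
from h import *
barz(); print(observe()['contact_force'],observe()['tool_pos'])"
```

```text
top bar z 446 0.06738134015133487 ends 0.06731968167912432 0.06450497940058782
side bar z 690 0.06811947748367711 ends 0.06806694450614885 0.06814389856183582
[-4.5315  2.006  10.8567] [ 0.5074 -0.0674  0.1267]
```

Call:
{"op": "arm_command", "data": {"fingers": [1,1,1,1,1,1,1,1], "travel": [[0,0.0047,-0.0005],[0,0.0095,-0.001],[0,0.0096,-0.0015],[0,0,-0.0025],[0,-0.0098,-0.003],[0,-0.0099,-0.0035],[0,-0.005,-0.0045],[0,0,-0.005]], "dr": [[3,0,0],[6,0,0],[6,0,0],[0,0,0],[-6,0,0],[-6,0,0],[-3,0,0],[0,0,0]]}}

```text
time: 3.92
tool_pos: [0.5053, -0.0672, 0.131]
tool_rot: [-3.14, -0.0, 1.454]
contact_force: [-2.2, 1.7, -2.8]
opening: 0.0402
grip_force: 49.8
```

```bash
python3 -c "
from h import *
barz(); print(observe()['contact_force'],observe()['tool_pos'])"
```

```text
top bar z 460 0.06729627164349089 ends 0.067236433269892 0.06601253604649338
side bar z 675 0.06799569473926272 ends 0.06798316782286824 0.06823351833009245
[-3.4196  0.2165  7.0753] [ 0.5071 -0.0676  0.1312]
```

Call:
{"op": "arm_command", "data": {"fingers": [1,1,1,1,1,1,1,1], "travel": [[0,0.005,-0.0005],[0,0.01,-0.001],[0,0.0101,-0.0015],[0,0,-0.0025],[0,-0.0103,-0.003],[0,-0.0104,-0.0035],[0,-0.0052,-0.0045],[0,0,-0.005]], "dr": [[3,0,0],[6,0,0],[6,0,0],[0,0,0],[-6,0,0],[-6,0,0],[-3,0,0],[0,0,0]]}}

```text
time: 4.68
tool_pos: [0.505, -0.0672, 0.1359]
tool_rot: [-3.14, -0.0, 1.455]
contact_force: [-1.0, 1.1, -4.2]
opening: 0.0396
grip_force: 49.7
```

Call:
{"op": "arm_command", "data": {"fingers": [1,1,1,1,1,1,1,1], "travel": [[0,0.0053,-0.0005],[0,0.0105,-0.001],[0,0.0106,-0.0015],[0,0,-0.0025],[0,-0.0108,-0.003],[0,-0.0109,-0.0035],[0,-0.0055,-0.0045],[0,0,-0.005]], "dr": [[3,0,0],[6,0,0],[6,0,0],[0,0,0],[-6,0,0],[-6,0,0],[-3,0,0],[0,0,0]]}}

```text
time: 5.35
tool_pos: [0.5062, -0.0677, 0.1427]
tool_rot: [3.141, 0.001, 1.455]
contact_force: [-2.3, 0.6, 3.6]
opening: 0.0399
grip_force: 49.7
```

```bash
python3 -c "
from h import *
barz(); print(observe()['contact_force'],observe()['tool_pos'])"
```

```text
top bar z 483 0.067371181682963 ends 0.06725161365584154 0.0680700698558091
side bar z 681 0.06814618515716123 ends 0.06810797414211811 0.068074918994395
[-3.3947  0.1365 12.6691] [ 0.5079 -0.068   0.1423]
```

Call:
{"op": "arm_command", "data": {"fingers": [1,1,1,1,1,1,1,1], "travel": [[0,0,-0.003],[0,0,-0.006],[0,0,-0.01],[0,0,-0.016],[0,0,-0.026],[0,0,-0.036],[0,0,-0.048],[0,0,-0.06]], "dr": [[0,0,0],[0,0,0],[0,0,0],[0,0,0],[0,0,0],[0,0,0],[0,0,0],[0,0,0]]}}

```text
time: 6.12
tool_pos: [0.5067, -0.0676, 0.2022]
tool_rot: [3.141, 0.0, 1.455]
contact_force: [-0.1, -0.8, -1.7]
opening: 0.0401
grip_force: 50.0
```

```bash
python3 - <<'E'
from h import *
barz(); print(observe()['contact_force'],observe()['tool_pos'])
c=read_camera("side"); cv2.imwrite("pics/s2.png",cv2.resize(c["color"][90:250,180:380],(720,576)))
E
```

```text
top bar z 479 0.06721506195569821 ends 0.06720987852400796 0.06713229685952884
side bar z 679 0.06814026580034646 ends 0.06802096476732007 0.06838042617341902
[ 0.0529 -0.2204 -0.2142] [ 0.5079 -0.0678  0.2034]
```

View pics/s2.png

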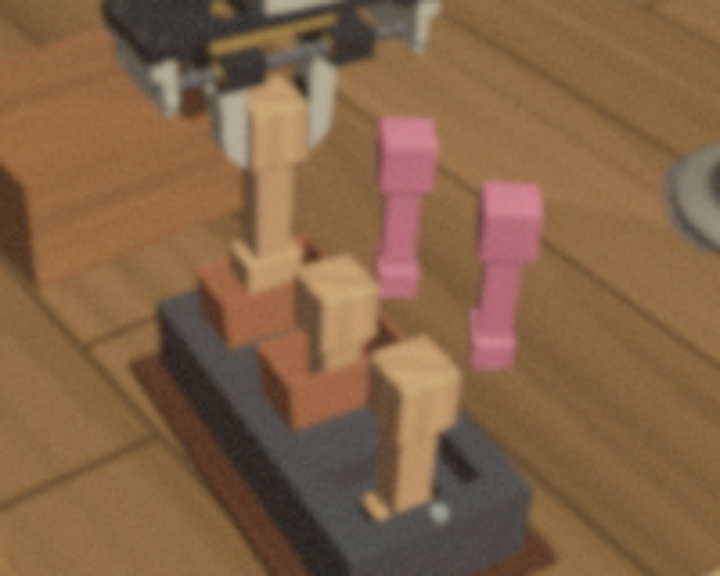

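The plug is well gripped at (275,125) and the shell and bar have stayed down. I'm lifting it and carrying it to the crate.

Call:
{"op": "arm_command", "data": {"fingers": [1,1,1,1,1], "travel": [[0,0,-0.02],[0,0,-0.04],[0,0,-0.06],[0,0,-0.075],[0,0,-0.075]], "dr": [[0,0,0],[0,0,0],[0,0,0],[0,0,0],[0,0,0]]}}

```text
time: 6.68
tool_pos: [0.5077, -0.0678, 0.2782]
tool_rot: [3.137, 0.001, 1.455]
contact_force: [0.2, -0.7, -1.2]
opening: 0.0393
grip_force: 50.0
```

```bash
cat >> h.py <<'E'
def boxes():
    c=read_camera("top"); W=cloud(c); z=W[...,2]; roi=(W[...,0]>.3)&(W[...,0]<.7)&(abs(W[...,1])<.55)
    print("crate");rect(W,roi&(z>.092)&(z<.11)&(W[...,1]<-.15),100)
    print("tray");rect(W,roi&(z>.02)&(z<.04)&(W[...,1]>.18),200)
E
python3 -c "
from h import *
boxes(); go([.551,-.356,.275],91.7); print(observe()['tool_pos'])"
```

```text
crate
[347 172  78  93 918] [ 0.4778 -0.3584] [0.2406 0.1821] 1.8 z [0.0951 0.099  0.1014] mean [ 0.4758 -0.3636]
tray
[ 93 173  75 112 988] [0.458  0.3307] [0.172  0.3005] 85.4 z [0.0231 0.0286 0.0312] mean [0.4549 0.3348]
travel [-0.2814  0.0769  0.0016] dr [ 0.1325  0.0289 -8.3302]
[ 0.5071 -0.0676  0.2763]
```

Call:
{"op": "arm_command", "data": {"fingers": [1,1,1,1,1,1,1,1], "travel": [[-0.03,0.008,0],[-0.07,0.018,0],[-0.11,0.03,0],[-0.15,0.042,0],[-0.19,0.054,0],[-0.23,0.066,0],[-0.265,0.075,0],[-0.281,0.077,0]], "dr": [[0,0,-1],[0,0,-2],[0,0,-4],[0,0,-6],[0,0,-8],[0,0,-8.3],[0,0,-8.3],[0,0,-8.3]]}}

```text
time: 7.4
tool_pos: [0.5498, -0.3599, 0.2719]
tool_rot: [-3.138, -0.001, 1.597]
contact_force: [-0.8, 0.1, -2.1]
opening: 0.04
grip_force: 50.0
```

Call:
{"op": "arm_command", "data": {"fingers": [1,1,1,1,1,1,1,1], "travel": [[0,0,0],[0,0,0.03],[0,0,0.06],[0,0,0.09],[0,0,0.12],[0,0,0.14],[0,0,0.15],[0,0,0.154]], "dr": [[0,0,0],[0,0,0],[0,0,0],[0,0,0],[0,0,0],[0,0,0],[0,0,0],[0,0,0]]}}

```text
time: 8.07
tool_pos: [0.5496, -0.3537, 0.1186]
tool_rot: [-3.138, -0.004, 1.601]
contact_force: [0.1, -0.5, -1.9]
opening: 0.0397
grip_force: 50.0
```

```bash
python3 - <<'E'
from h import *
c=read_camera("side"); print(observe()['tool_pos'],observe()['contact_force'],observe()['opening'])
cv2.imwrite("pics/s3.png",cv2.resize(c["color"][20:200,120:345],(720,576)))
E
```

```text
[ 0.5501 -0.3543  0.1196] [ 0.8589 -0.2469 -2.3751] 0.03940364382425677
```

View pics/s3.png

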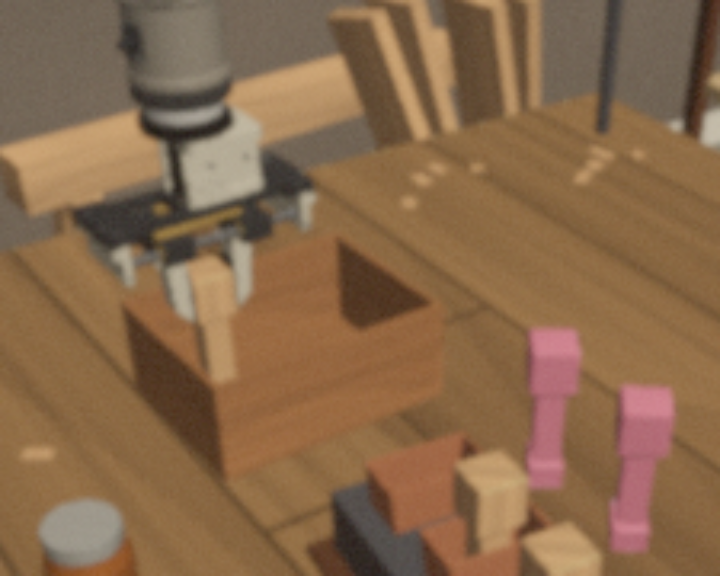

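The plug is in the crate at (215,320), a few millimetres above the floor. I'll lower it, release and rise.

Call:
{"op": "arm_command", "data": {"fingers": [1,1,1,0,-0.2,-0.3,-0.3,-0.3], "travel": [[0,0,0.003],[0,0,0.006],[0,0,0.006],[0,0,0.006],[0,0,0.006],[0,0,0.006],[0,0,0.006],[0,0,0.006]], "dr": [[0,0,0],[0,0,0],[0,0,0],[0,0,0],[0,0,0],[0,0,0],[0,0,0],[0,0,0]]}}

```text
time: 8.78
tool_pos: [0.5508, -0.3556, 0.116]
tool_rot: [3.141, 0.0, 1.6]
contact_force: [-0.2, 0.1, 0.4]
opening: 0.0596
grip_force: 0.0
```

Call:
{"op": "arm_command", "data": {"fingers": [-0.3,-0.3,-0.3,-0.3,-0.3,-0.3,-0.3,-0.3], "travel": [[0,0,0],[0,0,-0.005],[0,0,-0.015],[0,0,-0.035],[0,0,-0.06],[0,0,-0.09],[0,0,-0.12],[0,0,-0.12]], "dr": [[0,0,0],[0,0,0],[0,0,0],[0,0,0],[0,0,0],[0,0,0],[0,0,0],[0,0,0]]}}

```text
time: 9.45
tool_pos: [0.5528, -0.3571, 0.2442]
tool_rot: [3.132, 0.008, 1.6]
contact_force: [0.3, -0.4, 1.0]
opening: 0.0599
grip_force: 0.0
```

```bash
python3 - <<'E'
from h import *
c=read_camera("top"); W=cloud(c); z=W[...,2]
print("heads"); rect(W,(z>.135)&(z<.18)&(abs(W[...,1])<.5)&(W[...,0]>.42)&(W[...,0]<.7))
c=read_camera("side"); W=cloud(c); z=W[...,2]
print("heads"); rect(W,(z>.135)&(z<.18)&(abs(W[...,1])<.5)&(W[...,0]>.42)&(W[...,0]<.7))
print(observe()['tool_pos']); go([.518,.0165,.225],83.3)
E
```

```text
heads
[381 178  18  17 239] [ 0.5508 -0.36  ] [0.0397 0.0398] 2.7 z [0.1433 0.149  0.151 ] mean [ 0.5514 -0.3562]
[197 187  18  18 286] [0.5271 0.1051] [0.0401 0.0403] 84.3 z [0.1534 0.159  0.1611] mean [0.5257 0.1039]
[233 191  17  18 273] [0.5164 0.0159] [0.0397 0.04  ] 82.8 z [0.1562 0.1589 0.161 ] mean [0.5151 0.0157]
heads
[174 101  19  15 179] [ 0.5554 -0.3601] [0.0408 0.0435] 1.0 z [0.1381 0.1489 0.1513] mean [ 0.5578 -0.353 ]
[261 160  24  23 394] [0.5201 0.0165] [0.0428 0.0408] 84.1 z [0.1401 0.1577 0.1607] mean [0.5246 0.0222]
[282 183  26  25 456] [0.5304 0.1062] [0.041  0.0406] 84.0 z [0.1403 0.1586 0.1606] mean [0.5351 0.1112]
[ 0.5512 -0.356   0.2383]
travel [ 0.3733 -0.0224  0.0121] dr [0.204  0.1491 8.3665]
```

Call:
{"op": "arm_command", "data": {"fingers": [-0.3,-0.3,-0.3,-0.3,-0.3,-0.3,-0.3,-0.3], "travel": [[0.035,0,0],[0.075,-0.004,0],[0.115,-0.007,0],[0.155,-0.01,0],[0.195,-0.012,0],[0.235,-0.014,0],[0.275,-0.017,0],[0.315,-0.019,0]], "dr": [[0,0,1],[0,0,2],[0,0,4],[0,0,6],[0,0,8.3],[0,0,8.3],[0,0,8.3],[0,0,8.3]]}}

```text
time: 10.22
tool_pos: [0.5212, -0.0393, 0.2349]
tool_rot: [-3.14, -0.0, 1.455]
contact_force: [1.5, -0.4, 0.2]
opening: 0.0598
grip_force: 0.0
```

Call:
{"op": "arm_command", "data": {"fingers": [-0.3,-0.3,-0.3,-0.3,-0.3,-0.3], "travel": [[0.03,0.0055,0],[0.05,0.0055,0],[0.05,0.0055,0],[0.05,0.0055,0],[0.05,0.0055,0],[0.05,0.0055,0]], "dr": [[0,0,0],[0,0,0],[0,0,0],[0,0,0],[0,0,0],[0,0,0]]}}

```text
time: 10.72
tool_pos: [0.5335, 0.0067, 0.2353]
tool_rot: [-3.141, 0.0, 1.454]
contact_force: [-0.2, -0.2, -0.7]
opening: 0.0596
grip_force: 0.0
```

```bash
python3 -c "
from h import *
go([.518,.0165,.122],83.3); print(observe()['tool_pos'])"
```

```text
travel [ 0.0079 -0.0164  0.1133] dr [-0.0511  0.0122 -0.0064]
[0.5335 0.0067 0.2353]
```

Call:
{"op": "arm_command", "data": {"fingers": [-0.3,-0.3,-0.3,-0.3,-0.3,-0.3,-0.3,1], "travel": [[0.008,-0.0165,0],[0.008,-0.0165,0],[0.008,-0.0165,0.03],[0.008,-0.0165,0.06],[0.008,-0.0165,0.09],[0.008,-0.0165,0.113],[0.008,-0.0165,0.113],[0.008,-0.0165,0.113]], "dr": [[0,0,0],[0,0,0],[0,0,0],[0,0,0],[0,0,0],[0,0,0],[0,0,0],[0,0,0]]}}

```text
time: 11.38
tool_pos: [0.5181, 0.0168, 0.1223]
tool_rot: [-3.139, 0.0, 1.454]
contact_force: [-0.1, 0.4, 0.6]
opening: 0.0563
grip_force: 0.0
```

Call:
{"op": "arm_command", "data": {"fingers": [1,1,1,1,1,1,1], "travel": [[0,0,0],[0,0,0],[0,0,0],[0,0,0],[0,0,0],[0,0,0],[0,0,0]], "dr": [[0,0,0],[0,0,0],[0,0,0],[0,0,0],[0,0,0],[0,0,0],[0,0,0]]}}

```text
time: 11.97
tool_pos: [0.5182, 0.0176, 0.1244]
tool_rot: [3.141, 0.0, 1.455]
contact_force: [-3.9, -0.3, 5.5]
opening: 0.0398
grip_force: 50.0
```

Call:
{"op": "arm_command", "data": {"fingers": [1,1,1,1,1,1,1,1], "travel": [[0,0.0046,0],[0,0.0092,0],[0,0.0093,-0.0005],[0,0,-0.0015],[0,-0.0094,-0.002],[0,-0.0095,-0.0025],[0,-0.0047,-0.0035],[0,0,-0.004]], "dr": [[3,0,0],[6,0,0],[6,0,0],[0,0,0],[-6,0,0],[-6,0,0],[-3,0,0],[0,0,0]]}}

```text
time: 12.63
tool_pos: [0.5171, 0.0181, 0.1275]
tool_rot: [-3.138, -0.0, 1.455]
contact_force: [-4.3, 1.3, -2.4]
opening: 0.0398
grip_force: 49.9
```

Call:
{"op": "arm_command", "data": {"fingers": [1,1,1,1,1,1,1,1], "travel": [[0,0.0047,-0.0005],[0,0.0095,-0.001],[0,0.0096,-0.0015],[0,0,-0.0025],[0,-0.0098,-0.003],[0,-0.0099,-0.0035],[0,-0.005,-0.0045],[0,0,-0.005]], "dr": [[3,0,0],[6,0,0],[6,0,0],[0,0,0],[-6,0,0],[-6,0,0],[-3,0,0],[0,0,0]]}}

```text
time: 13.3
tool_pos: [0.5169, 0.0179, 0.1319]
tool_rot: [-3.135, -0.0, 1.455]
contact_force: [-4.3, 1.6, -6.3]
opening: 0.0403
grip_force: 49.8
```

```bash
python3 -c "
from h import *
barz(); print(observe()['contact_force'],observe()['tool_pos'],observe()['grip_force'])"
```

```text
top bar z 327 0.06731106479725076 ends 0.06720922303179619 0.06738166337329939
side bar z 687 0.06812551860460257 ends 0.06812409808668027 0.06815866387981806
[-7.2236  0.0098  3.6607] [0.5185 0.0176 0.1322] 50.00251114368439
```

Call:
{"op": "arm_command", "data": {"fingers": [1,1,1,1,1,1,1,1], "travel": [[0,0.005,-0.0005],[0,0.01,-0.001],[0,0.0101,-0.0015],[0,0,-0.0025],[0,-0.0103,-0.003],[0,-0.0104,-0.0035],[0,-0.0052,-0.0045],[0,0,-0.005]], "dr": [[3,0,0],[6,0,0],[6,0,0],[0,0,0],[-6,0,0],[-6,0,0],[-3,0,0],[0,0,0]]}}

```text
time: 14.07
tool_pos: [0.5169, 0.0179, 0.1364]
tool_rot: [-3.135, -0.0, 1.455]
contact_force: [-1.1, 0.0, -23.6]
opening: 0.0397
grip_force: 49.9
```

Call:
{"op": "arm_command", "data": {"fingers": [1,1,1,1,1,1,1,1], "travel": [[0,0.0053,-0.0005],[0,0.0105,-0.001],[0,0.0106,-0.0015],[0,0,-0.0025],[0,-0.0108,-0.003],[0,-0.0109,-0.0035],[0,-0.0055,-0.0045],[0,0,-0.005]], "dr": [[3,0,0],[6,0,0],[6,0,0],[0,0,0],[-6,0,0],[-6,0,0],[-3,0,0],[0,0,0]]}}

```text
time: 14.73
tool_pos: [0.5202, 0.0175, 0.1448]
tool_rot: [3.141, -0.0, 1.455]
contact_force: [0.0, 0.1, -1.3]
opening: 0.0402
grip_force: 49.8
```

```bash
python3 -c "
from h import *
barz(); print(observe()['contact_force'],observe()['tool_pos'],observe()['grip_force'])"
```

```text
top bar z 326 0.06730066021516298 ends 0.06726025977648006 0.06731758508843806
side bar z 679 0.06815610260726446 ends 0.06812049197228738 0.06833244759763353
[-0.9754  0.9564 12.9214] [0.5224 0.017  0.1443] 49.9601411819458
```

Call:
{"op": "arm_command", "data": {"fingers": [1,1,1,1,1,1,1,1], "travel": [[0,0,-0.003],[0,0,-0.006],[0,0,-0.01],[0,0,-0.016],[0,0,-0.026],[0,0,-0.036],[0,0,-0.048],[0,0,-0.06]], "dr": [[0,0,0],[0,0,0],[0,0,0],[0,0,0],[0,0,0],[0,0,0],[0,0,0],[0,0,0]]}}

```text
time: 15.5
tool_pos: [0.5183, 0.0177, 0.2033]
tool_rot: [3.141, -0.0, 1.455]
contact_force: [-0.8, -0.1, -0.9]
opening: 0.0398
grip_force: 49.9
```

Call:
{"op": "arm_command", "data": {"fingers": [1,1,1,1,1], "travel": [[0,0,-0.02],[0,0,-0.04],[0,0,-0.06],[0,0,-0.075],[0,0,-0.075]], "dr": [[0,0,0],[0,0,0],[0,0,0],[0,0,0],[0,0,0]]}}

```text
time: 15.92
tool_pos: [0.5197, 0.0176, 0.2811]
tool_rot: [3.134, -0.0, 1.455]
contact_force: [-0.5, -0.1, -1.3]
opening: 0.0394
grip_force: 49.9
```

```bash
python3 - <<'E'
from h import *
barz(); boxes()
c=read_camera("side"); print(observe()['tool_pos'],observe()['contact_force'],observe()['opening'])
cv2.imwrite("pics/s4.png",cv2.resize(c["color"][60:260,150:400],(720,576)))
go([.479,-.358,.275],91.7)
E
```

```text
top bar z 337 0.06732754448094934 ends 0.06724568569358366 0.06748561054638
side bar z 707 0.06817241524646224 ends 0.06814225344390978 0.06816357712194895
crate
[347 172  78  93 945] [ 0.4775 -0.3585] [0.2402 0.1823] 1.8 z [0.0949 0.099  0.1014] mean [ 0.4769 -0.3622]
tray
[ 93 173  75 111 714] [0.458 0.331] [0.1725 0.3002] 85.6 z [0.0234 0.0288 0.0316] mean [0.4725 0.3649]
[0.5176 0.0177 0.2758] [ 0.3494 -0.1933 -0.8631] 0.039816566960582986
travel [-0.3777  0.005   0.0008] dr [-0.1013 -0.0101 -8.3338]
```

View pics/s4.png

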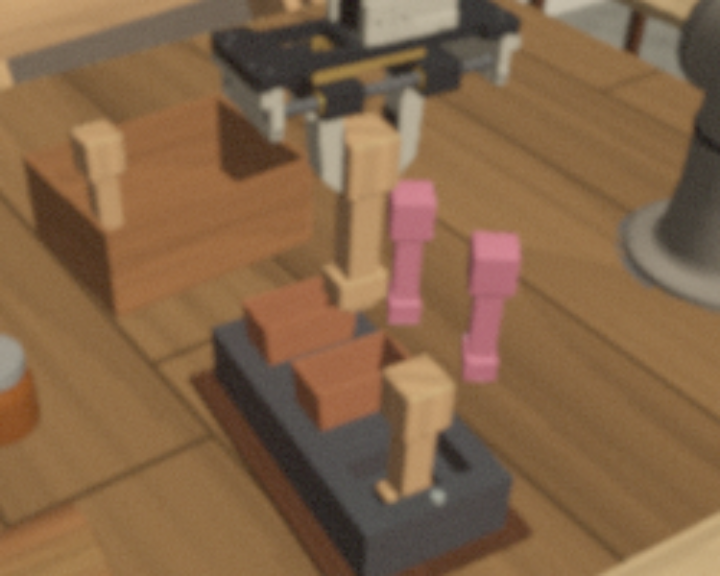

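The second plug is held at (365,210) and both shells are down in the die. The first plug stands in the crate at (100,170). I'm carrying the second across.

Call:
{"op": "arm_command", "data": {"fingers": [1,1,1,1,1,1,1,1], "travel": [[-0.03,0,0],[-0.07,0.001,0],[-0.11,0.0015,0],[-0.15,0.002,0],[-0.19,0.0025,0],[-0.23,0.003,0],[-0.27,0.0035,0],[-0.31,0.004,0]], "dr": [[0,0,0],[0,0,0],[0,0,0],[0,0,0],[0,0,0],[0,0,0],[0,0,0],[0,0,0]]}}

```text
time: 16.78
tool_pos: [0.4854, -0.2923, 0.2754]
tool_rot: [-3.14, -0.001, 1.455]
contact_force: [1.8, -0.0, -1.2]
opening: 0.0399
grip_force: 49.9
```

Call:
{"op": "arm_command", "data": {"fingers": [1,1,1,1,1,1,1,1], "travel": [[-0.035,0,0],[-0.06,0.001,0],[-0.068,0.001,0],[-0.068,0.001,0.03],[-0.068,0.001,0.06],[-0.068,0.001,0.09],[-0.068,0.001,0.12],[-0.068,0.001,0.13]], "dr": [[0,0,-3],[0,0,-6],[0,0,-8.3],[0,0,-8.3],[0,0,-8.3],[0,0,-8.3],[0,0,-8.3],[0,0,-8.3]]}}

```text
time: 17.45
tool_pos: [0.4771, -0.3561, 0.1408]
tool_rot: [-3.135, -0.007, 1.6]
contact_force: [-0.8, 0.8, -2.0]
opening: 0.0401
grip_force: 49.9
```

```bash
python3 -c "
from h import *
go([.479,-.358,.1145],91.7); print(observe()['tool_pos'],observe()['opening'])"
```

```text
travel [-0.0021  0.002   0.0262] dr [-0.4054 -0.4238 -0.0443]
[ 0.4771 -0.3561  0.1408] 0.04006236124314415
```

Call:
{"op": "arm_command", "data": {"fingers": [1,1,1,1,1], "travel": [[0,0,0.012],[0,0,0.02],[0,0,0.024],[0,0,0.024],[0,0,0.024]], "dr": [[0,0,0],[0,0,0],[0,0,0],[0,0,0],[0,0,0]]}}

```text
time: 17.87
tool_pos: [0.4799, -0.3586, 0.1234]
tool_rot: [3.141, 0.001, 1.6]
contact_force: [0.7, -0.1, -0.9]
opening: 0.0396
grip_force: 49.9
```

Call:
{"op": "arm_command", "data": {"fingers": [1,1,1,0,-0.2,-0.3,-0.3,-0.3], "travel": [[0,0,0.004],[0,0,0.009],[0,0,0.009],[0,0,0.009],[0,0,0.009],[0,0,0.009],[0,0,0.009],[0,0,0.009]], "dr": [[0,0,0],[0,0,0],[0,0,0],[0,0,0],[0,0,0],[0,0,0],[0,0,0],[0,0,0]]}}

```text
time: 18.53
tool_pos: [0.4796, -0.3584, 0.1138]
tool_rot: [3.141, -0.0, 1.6]
contact_force: [0.5, 0.2, -0.4]
opening: 0.0593
grip_force: 0.0
```

Call:
{"op": "arm_command", "data": {"fingers": [-0.3,-0.3,-0.3,-0.3,-0.3,-0.3,-0.3,-0.3], "travel": [[0,0,0],[0,0,-0.005],[0,0,-0.015],[0,0,-0.035],[0,0,-0.06],[0,0,-0.09],[0,0,-0.12],[0,0,-0.12]], "dr": [[0,0,0],[0,0,0],[0,0,0],[0,0,0],[0,0,0],[0,0,0],[0,0,0],[0,0,0]]}}

```text
time: 19.2
tool_pos: [0.4816, -0.3602, 0.2416]
tool_rot: [3.133, 0.009, 1.6]
contact_force: [-0.1, -0.8, -0.1]
opening: 0.0592
grip_force: 0.0
```

```bash
python3 - <<'E'
from h import *
c=read_camera("side"); W=cloud(c); z=W[...,2]
print("heads"); rect(W,(z>.135)&(z<.18)&(abs(W[...,1])<.5)&(W[...,0]>.42)&(W[...,0]<.7))
print(observe()['tool_pos']); go([.5287,.1057,.235],83.3)
E
```

```text
heads
[196  95  19  13 170] [ 0.4856 -0.3595] [0.0415 0.0427] 4.0 z [0.1382 0.1487 0.1512] mean [ 0.4879 -0.3537]
[174 101  19  14 182] [ 0.5547 -0.3591] [0.0402 0.0408] 2.1 z [0.1378 0.1488 0.1512] mean [ 0.5574 -0.3533]
[282 183  26  25 457] [0.5305 0.1064] [0.041  0.0411] 81.3 z [0.1405 0.1583 0.1607] mean [0.535  0.1114]
[ 0.4809 -0.3596  0.2385]
travel [0.4637 0.0613 0.001 ] dr [0.3716 0.3225 8.3703]
```

Call:
{"op": "arm_command", "data": {"fingers": [-0.3,-0.3,-0.3,-0.3,-0.3,-0.3,-0.3,-0.3], "travel": [[0.035,0.004,0],[0.075,0.01,0],[0.115,0.015,0],[0.155,0.02,0],[0.195,0.026,0],[0.235,0.031,0],[0.275,0.036,0],[0.315,0.042,0]], "dr": [[0,0,0],[0,0,0],[0,0,0],[0,0,0],[0,0,0],[0,0,0],[0,0,0],[0,0,0]]}}

```text
time: 19.92
tool_pos: [0.5117, -0.0403, 0.2334]
tool_rot: [-3.141, -0.0, 1.6]
contact_force: [0.4, 0.3, 0.5]
opening: 0.0598
grip_force: 0.0
```

Call:
{"op": "arm_command", "data": {"fingers": [-0.3,-0.3,-0.3,-0.3,-0.3,-0.3,-0.3], "travel": [[0.04,0.005,0],[0.08,0.01,0],[0.115,0.015,0],[0.14,0.019,0],[0.149,0.019,0],[0.149,0.019,0],[0.149,0.019,0]], "dr": [[0,0,2],[0,0,4],[0,0,6],[0,0,8.3],[0,0,8.3],[0,0,8.3],[0,0,8.3]]}}

```text
time: 20.5
tool_pos: [0.5267, 0.1067, 0.2333]
tool_rot: [-3.141, 0.001, 1.457]
contact_force: [0.5, -0.3, 0.4]
opening: 0.0594
grip_force: 0.0
```

```bash
python3 -c "
from h import *
go([.529,.1057,.122],83.3); print(observe()['tool_pos'])"
```

```text
travel [-0.0007  0.0025  0.1113] dr [-0.0531  0.0455  0.1699]
[0.5267 0.1067 0.2333]
```

Call:
{"op": "arm_command", "data": {"fingers": [-0.3,-0.3,-0.3,-0.3,-0.3,-0.3,1,1], "travel": [[0,0.0025,0],[0,0.0025,0.03],[0,0.0025,0.06],[0,0.0025,0.09],[0,0.0025,0.111],[0,0.0025,0.111],[0,0.0025,0.111],[0,0.0025,0.111]], "dr": [[0,0,0],[0,0,0],[0,0,0],[0,0,0],[0,0,0],[0,0,0],[0,0,0],[0,0,0]]}}

```text
time: 21.17
tool_pos: [0.5307, 0.106, 0.1242]
tool_rot: [3.139, -0.0, 1.454]
contact_force: [-0.3, 0.5, -0.5]
opening: 0.0506
grip_force: 0.0
```

Call:
{"op": "arm_command", "data": {"fingers": [1,1,1,1,1,1,1], "travel": [[0,0,0],[0,0,0],[0,0,0],[0,0,0],[0,0,0],[0,0,0],[0,0,0]], "dr": [[0,0,0],[0,0,0],[0,0,0],[0,0,0],[0,0,0],[0,0,0],[0,0,0]]}}

```text
time: 21.75
tool_pos: [0.5292, 0.1069, 0.1244]
tool_rot: [3.141, 0.0, 1.455]
contact_force: [-4.7, -0.6, 6.3]
opening: 0.0401
grip_force: 49.9
```

Call:
{"op": "arm_command", "data": {"fingers": [1,1,1,1,1,1,1,1], "travel": [[0,0.0046,0],[0,0.0092,0],[0,0.0093,-0.0005],[0,0,-0.0015],[0,-0.0094,-0.002],[0,-0.0095,-0.0025],[0,-0.0047,-0.0035],[0,0,-0.004]], "dr": [[3,0,0],[6,0,0],[6,0,0],[0,0,0],[-6,0,0],[-6,0,0],[-3,0,0],[0,0,0]]}}

```text
time: 22.42
tool_pos: [0.528, 0.1072, 0.1276]
tool_rot: [-3.138, 0.0, 1.456]
contact_force: [-6.8, -1.0, 1.2]
opening: 0.04
grip_force: 49.9
```

Call:
{"op": "arm_command", "data": {"fingers": [1,1,1,1,1,1,1,1], "travel": [[0,0.0047,0],[0,0.0095,-0.0005],[0,0.0096,-0.001],[0,0,-0.0015],[0,-0.0098,-0.002],[0,-0.0099,-0.0025],[0,-0.005,-0.0035],[0,0,-0.004]], "dr": [[3,0,0],[6,0,0],[6,0,0],[0,0,0],[-6,0,0],[-6,0,0],[-3,0,0],[0,0,0]]}}

```text
time: 23.08
tool_pos: [0.5276, 0.107, 0.13]
tool_rot: [-3.133, 0.001, 1.456]
contact_force: [-2.2, -0.4, -21.9]
opening: 0.0396
grip_force: 49.9
```

```bash
python3 -c "
from h import *
barz(); print(observe()['contact_force'],observe()['tool_pos'],observe()['grip_force'])"
```

```text
top bar z 654 0.06787334483421248 ends 0.06792354552986446 0.06787145411558473
side bar z 688 0.06820214062352323 ends 0.06815812863141558 0.06838518723464974
[-5.5662  0.2331 -6.6328] [0.5291 0.1066 0.1298] 50.00038146972656
```

Call:
{"op": "arm_command", "data": {"fingers": [1,1,1,1,1,1,1,1], "travel": [[0,0.005,0.0005],[0,0.0099,0.0005],[0,0.0099,0.0005],[0,0,-0.001],[0,-0.01,-0.001],[0,-0.0101,-0.001],[0,-0.005,-0.0025],[0,0,-0.0025]], "dr": [[3,0,0],[6,0,0],[6,0,0],[0,0,0],[-6,0,0],[-6,0,0],[-3,0,0],[0,0,0]]}}

```text
time: 23.85
tool_pos: [0.5282, 0.107, 0.1332]
tool_rot: [-3.134, 0.001, 1.456]
contact_force: [-4.6, -0.0, -22.0]
opening: 0.0396
grip_force: 49.9
```

Call:
{"op": "arm_command", "data": {"fingers": [1,1,1,1,1,1,1,1], "travel": [[0,0.0051,0],[0,0.0102,0],[0,0.0102,0],[0,0,-0.001],[0,-0.0103,-0.001],[0,-0.0103,-0.001],[0,-0.0052,-0.0025],[0,0,-0.0025]], "dr": [[3,0,0],[6,0,0],[6,0,0],[0,0,0],[-6,0,0],[-6,0,0],[-3,0,0],[0,0,0]]}}

```text
time: 24.52
tool_pos: [0.5287, 0.1069, 0.1359]
tool_rot: [-3.132, 0.001, 1.456]
contact_force: [-4.7, -0.0, -20.3]
opening: 0.0396
grip_force: 49.9
```

```bash
python3 -c "
from h import *
barz(); print(observe()['contact_force'],observe()['tool_pos'],observe()['grip_force'])"
```

```text
top bar z 644 0.06831021170651352 ends 0.06856440828545676 0.06820697825333606
side bar z 703 0.06815490696496068 ends 0.06813612965488887 0.06826979054313695
[-10.4278  -0.8798   2.0334] [0.5299 0.1067 0.1363] 50.03504276275635
```

Call:
{"op": "arm_command", "data": {"fingers": [1,1,1,1,1,1,1,1], "travel": [[0,0.0052,0],[0,0.0104,0],[0,0.0105,0],[0,0,-0.001],[0,-0.0106,-0.001],[0,-0.0106,-0.001],[0,-0.0053,-0.002],[0,0,-0.002]], "dr": [[3,0,0],[6,0,0],[6,0,0],[0,0,0],[-6,0,0],[-6,0,0],[-3,0,0],[0,0,0]]}}

```text
time: 25.28
tool_pos: [0.5292, 0.1077, 0.1418]
tool_rot: [-3.135, -0.001, 1.456]
contact_force: [-17.4, 1.7, 21.9]
opening: 0.0397
grip_force: 50.0
```

Call:
{"op": "arm_command", "data": {"fingers": [1,1,1,1,1,1,1,1], "travel": [[0,0.0054,0],[0,0.0107,0],[0,0.0108,0],[0,0,-0.001],[0,-0.0109,-0.001],[0,-0.0109,-0.001],[0,-0.0055,-0.0025],[0,0,-0.0025]], "dr": [[3,0,0],[6,0,0],[6,0,0],[0,0,0],[-6,0,0],[-6,0,0],[-3,0,0],[0,0,0]]}}

```text
time: 25.95
tool_pos: [0.5331, 0.1073, 0.1442]
tool_rot: [3.14, -0.002, 1.456]
contact_force: [-3.8, 1.3, 2.9]
opening: 0.0398
grip_force: 49.9
```

Call:
{"op": "arm_command", "data": {"fingers": [1,1,1,1,1,1,1,1], "travel": [[0,0.0054,0],[0,0.0107,0],[0,0.0108,0],[0,0,-0.001],[0,-0.0109,-0.001],[0,-0.0109,-0.001],[0,-0.0055,-0.0025],[0,0,-0.0025]], "dr": [[3,0,0],[6,0,0],[6,0,0],[0,0,0],[-6,0,0],[-6,0,0],[-3,0,0],[0,0,0]]}}

```text
time: 26.62
tool_pos: [0.5334, 0.1072, 0.1465]
tool_rot: [3.14, -0.002, 1.456]
contact_force: [0.4, -0.6, -0.8]
opening: 0.0397
grip_force: 50.0
```

```bash
python3 -c "
from h import *
barz(); print(observe()['contact_force'],observe()['tool_pos'],observe()['grip_force'])"
```

```text
top bar z 646 0.06746949623776187 ends 0.06739439235684634 0.06749631322047372
side bar z 725 0.06819430891112534 ends 0.06811928265621564 0.06816907850531698
[-2.5617  1.2021  5.6951] [0.535  0.1067 0.1456] 49.99920666217804
```

Free of the jaws, with the bar seated. Next I lift it out.

Call:
{"op": "arm_command", "data": {"fingers": [1,1,1,1,1,1,1,1], "travel": [[0,-0.003,-0.003],[0,-0.005,-0.006],[0,-0.005,-0.01],[0,-0.005,-0.016],[0,-0.005,-0.026],[0,-0.005,-0.036],[0,-0.005,-0.048],[0,-0.005,-0.06]], "dr": [[0,0,0],[0,0,0],[0,0,0],[0,0,0],[0,0,0],[0,0,0],[0,0,0],[0,0,0]]}}

```text
time: 27.38
tool_pos: [0.5247, 0.1076, 0.2044]
tool_rot: [3.141, -0.0, 1.455]
contact_force: [-0.2, 0.4, -1.5]
opening: 0.0398
grip_force: 50.0
```

Call:
{"op": "arm_command", "data": {"fingers": [1,1,1,1,1], "travel": [[0,0,-0.02],[0,0,-0.04],[0,0,-0.06],[0,0,-0.07],[0,0,-0.07]], "dr": [[0,0,0],[0,0,0],[0,0,0],[0,0,0],[0,0,0]]}}

```text
time: 27.8
tool_pos: [0.5257, 0.1076, 0.276]
tool_rot: [3.136, -0.001, 1.455]
contact_force: [0.2, -0.5, -1.1]
opening: 0.0399
grip_force: 50.0
```

```bash
python3 - <<'E'
from h import *
barz(); boxes()
c=read_camera("side"); print(observe()['tool_pos'],observe()['contact_force'],observe()['opening'])
cv2.imwrite("pics/s5.png",cv2.resize(c["color"][60:260,150:400],(720,576)))
go([.407,-.360,.275],91.7)
E
```

```text
top bar z 742 0.06729893871202547 ends 0.0670198984308836 0.06739234553045849
side bar z 806 0.06811393832533758 ends 0.06804427617852496 0.06812290517694246
crate
[346 172  79  93 944] [ 0.4775 -0.358 ] [0.2403 0.1821] 1.8 z [0.0949 0.099  0.1014] mean [ 0.4771 -0.3628]
tray
[0.5239 0.1074 0.2715] [ 0.5483 -0.3415 -1.2876] 0.03933290583685179
travel [-0.4778 -0.0622 -0.0032] dr [-0.1346  0.0108 -8.3306]
```

View pics/s5.png

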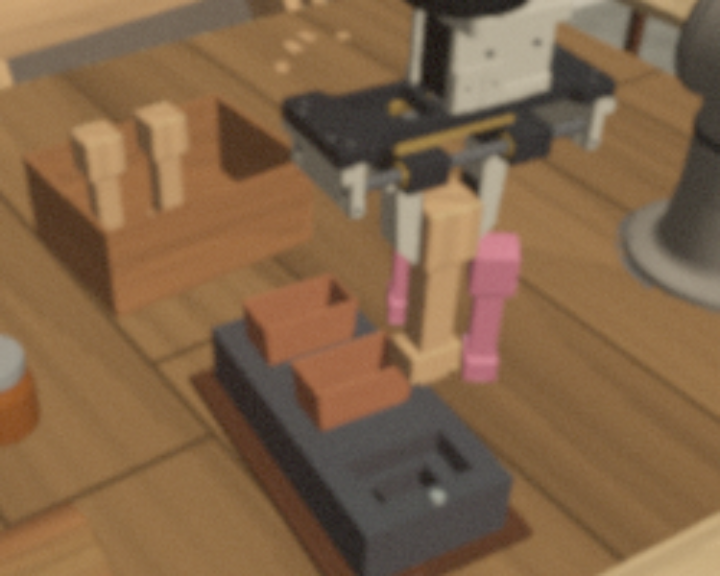

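The third plug is held at (440,280) and its cavity has no shell. The two shells are at (300,320) and (350,380), still seated.

Call:
{"op": "arm_command", "data": {"fingers": [1,1,1,1,1,1,1,1], "travel": [[-0.03,-0.004,-0.003],[-0.07,-0.009,-0.003],[-0.11,-0.014,-0.003],[-0.15,-0.02,-0.003],[-0.19,-0.025,-0.003],[-0.23,-0.03,-0.003],[-0.27,-0.035,-0.003],[-0.31,-0.04,-0.003]], "dr": [[0,0,0],[0,0,0],[0,0,0],[0,0,0],[0,0,0],[0,0,0],[0,0,0],[0,0,0]]}}

```text
time: 28.67
tool_pos: [0.4478, -0.1973, 0.2746]
tool_rot: [-3.14, -0.001, 1.455]
contact_force: [0.3, -0.4, -2.2]
opening: 0.0396
grip_force: 50.0
```

Call:
{"op": "arm_command", "data": {"fingers": [1,1,1,1,1,1,1,1], "travel": [[-0.035,-0.004,0],[-0.075,-0.01,0],[-0.115,-0.015,0],[-0.15,-0.02,0],[-0.168,-0.022,0],[-0.168,-0.022,0],[-0.168,-0.022,0],[-0.168,-0.022,0]], "dr": [[0,0,-2],[0,0,-4],[0,0,-6],[0,0,-8.3],[0,0,-8.3],[0,0,-8.3],[0,0,-8.3],[0,0,-8.3]]}}

```text
time: 29.33
tool_pos: [0.4077, -0.3592, 0.2748]
tool_rot: [-3.141, -0.002, 1.6]
contact_force: [-0.2, -0.0, -1.7]
opening: 0.0397
grip_force: 50.0
```

```bash
python3 -c "
from h import *
go([.407,-.360,.122],91.7); print(observe()['tool_pos'],observe()['opening'],observe()['grip_force'])
boxes()"
```

```text
travel [-0.0011 -0.0006  0.1528] dr [-0.0544 -0.1199 -0.0289]
[ 0.4077 -0.3592  0.2748] 0.03972375299814743 49.99699831008911
crate
[346 172  72  93 671] [ 0.4775 -0.3576] [0.2402 0.1811] 1.7 z [0.096  0.0993 0.1014] mean [ 0.4885 -0.3297]
tray
[ 93 173  75 112 991] [0.4582 0.331 ] [0.1725 0.3008] 85.6 z [0.0233 0.0288 0.0315] mean [0.4531 0.3345]
```

Call:
{"op": "arm_command", "data": {"fingers": [1,1,1,1,1,1,1,1], "travel": [[0,0,0.03],[0,0,0.06],[0,0,0.09],[0,0,0.12],[0,0,0.14],[0,0,0.152],[0,0,0.155],[0,0,0.156]], "dr": [[0,0,0],[0,0,0],[0,0,0],[0,0,0],[0,0,0],[0,0,0],[0,0,0],[0,0,0]]}}

```text
time: 30.05
tool_pos: [0.4081, -0.3589, 0.1193]
tool_rot: [-3.141, -0.001, 1.602]
contact_force: [0.1, 0.0, -1.4]
opening: 0.0399
grip_force: 50.0
```

Call:
{"op": "arm_command", "data": {"fingers": [1,1,1,0,-0.2,-0.3,-0.3,-0.3], "travel": [[0,0,0.002],[0,0,0.004],[0,0,0.004],[0,0,0.004],[0,0,0.004],[0,0,0.004],[0,0,0.004],[0,0,0.004]], "dr": [[0,0,0],[0,0,0],[0,0,0],[0,0,0],[0,0,0],[0,0,0],[0,0,0],[0,0,0]]}}

```text
time: 30.72
tool_pos: [0.4079, -0.3603, 0.1159]
tool_rot: [3.141, 0.0, 1.6]
contact_force: [0.1, -0.4, -0.1]
opening: 0.0597
grip_force: 0.0
```

Call:
{"op": "arm_command", "data": {"fingers": [-0.3,-0.3,-0.3,-0.3,-0.3,-0.3,-0.3,-0.3], "travel": [[0,0,0],[0,0,-0.005],[0,0,-0.015],[0,0,-0.035],[0,0,-0.06],[0,0,-0.09],[0,0,-0.12],[0,0,-0.12]], "dr": [[0,0,0],[0,0,0],[0,0,0],[0,0,0],[0,0,0],[0,0,0],[0,0,0],[0,0,0]]}}

```text
time: 31.38
tool_pos: [0.4097, -0.3622, 0.243]
tool_rot: [3.134, 0.009, 1.6]
contact_force: [1.0, -0.8, 0.6]
opening: 0.0594
grip_force: 0.0
```

```bash
python3 - <<'E'
from h import *
c=read_camera("side"); W=cloud(c); z=W[...,2]
print("heads"); rect(W,(z>.135)&(z<.18)&(abs(W[...,1])<.5)&(W[...,0]>.37)&(W[...,0]<.7))
for n in("top","side"):
    c=read_camera(n); W=cloud(c); z=W[...,2]
    print("bells"); rect(W,(z>.098)&(z<.112)&(abs(W[...,1]+.028)<.075)&(W[...,0]>.45)&(W[...,0]<.58),40)
print(observe()['tool_pos'],np.degrees(observe()['qpos'])); go([.508,-.0733,.19],173.3)
E
```

```text
heads
[218  89  18  12 161] [ 0.413  -0.3607] [0.0408 0.0444] 2.4 z [0.1379 0.1486 0.1508] mean [ 0.4154 -0.354 ]
[196  95  19  13 170] [ 0.4851 -0.3595] [0.0411 0.0448] 2.3 z [0.1377 0.1484 0.1512] mean [ 0.4875 -0.3535]
[174 101  19  14 178] [ 0.5542 -0.3599] [0.0428 0.0421] 0.5 z [0.1384 0.149  0.1508] mean [ 0.5575 -0.3536]
[285 124   9  10  51] [ 0.3782 -0.1116] [0.0338 0.0155] 89.3 z [0.1374 0.1423 0.145 ] mean [ 0.3768 -0.1074]
[313 145   7   7  33] [ 0.3713 -0.0042] [0.0198 0.013 ] 54.5 z [0.1366 0.1422 0.1444] mean [ 0.375  -0.0007]
bells
[231 185  22  35 133] [0.5169 0.0165] [0.0461 0.0883] 83.0 z [0.1018 0.1051 0.1074] mean [0.5206 0.0166]
[266 189  21  35 129] [ 0.5066 -0.0739] [0.046  0.0879] 83.6 z [0.103  0.1052 0.1071] mean [ 0.5101 -0.075 ]
bells
[234 155  40  22 272] [ 0.5098 -0.074 ] [0.0508 0.0889] 84.8 z [0.0992 0.1037 0.1065] mean [ 0.5095 -0.0731]
[251 174  43  26 304] [0.5197 0.017 ] [0.0494 0.0884] 82.7 z [0.0995 0.104  0.1068] mean [0.5198 0.0178]
[ 0.4077 -0.36    0.2361] [-49.5246  21.1581  83.4569   0.0053  75.349  -51.1954]
travel [0.2837 0.1086 0.046 ] dr [  0.0042   0.0394 -81.6306]
```

Call:
{"op": "arm_command", "data": {"fingers": [-0.52,-0.52,-0.52,-0.52,-0.52,-0.52,-0.52,-0.52], "travel": [[0.03,0.01,0],[0.06,0.02,0],[0.09,0.03,0],[0.12,0.04,0],[0.15,0.05,0],[0.18,0.06,0],[0.21,0.07,0],[0.24,0.08,0]], "dr": [[0,0,-6],[0,0,-12],[0,0,-18],[0,0,-24],[0,0,-30],[0,0,-36],[0,0,-42],[0,0,-48]]}}

```text
time: 32.2
tool_pos: [0.4802, -0.1161, 0.2345]
tool_rot: [-3.141, -0.003, 2.443]
contact_force: [0.5, -0.4, -0.1]
opening: 0.0697
grip_force: 0.0
```

```bash
python3 -c "
from h import *
go([.518,.0167,.19],173.3); print(observe()['tool_pos'])"
```

```text
travel [0.0564 0.126  0.0445] dr [  0.0041  -0.1675 -33.3452]
[ 0.4802 -0.1161  0.2345]
```

Call:
{"op": "arm_command", "data": {"fingers": [-0.52,-0.52,-0.52,-0.52,-0.52,-0.52,-0.52,-0.52], "travel": [[0.012,0.026,0],[0.024,0.053,0],[0.036,0.08,0.01],[0.048,0.107,0.02],[0.056,0.126,0.03],[0.056,0.126,0.044],[0.056,0.126,0.044],[0.056,0.126,0.044]], "dr": [[0,0,-6],[0,0,-12],[0,0,-18],[0,0,-24],[0,0,-30],[0,0,-33.3],[0,0,-33.3],[0,0,-33.3]]}}

```text
time: 32.87
tool_pos: [0.5186, 0.0145, 0.1903]
tool_rot: [-3.141, -0.004, 3.017]
contact_force: [-0.3, -0.5, 0.2]
opening: 0.0694
grip_force: 0.0
```

```bash
python3 -c "
from h import *
go([.518,.0167,.076],173.3); print(observe()['tool_pos'])"
```

```text
travel [0.0004 0.0021 0.1143] dr [-0.0057 -0.2256 -0.4148]
[0.5186 0.0145 0.1903]
```

Call:
{"op": "arm_command", "data": {"fingers": [-0.52,-0.52,-0.52,-0.52,-0.52,-0.52,-0.52,1], "travel": [[0,0.001,0.02],[0,0.001,0.05],[0,0.001,0.075],[0,0.001,0.095],[0,0.001,0.11],[0,0.001,0.113],[0,0.001,0.113],[0,0.001,0.113]], "dr": [[0,0,0],[0,0,0],[0,0,0],[0,0,0],[0,0,0],[0,0,0],[0,0,0],[0,0,0]], "squeeze": 35}}

```text
time: 33.53
tool_pos: [0.5204, 0.0148, 0.0797]
tool_rot: [3.142, 0.001, 3.017]
contact_force: [0.6, 0.6, 0.5]
opening: 0.0669
grip_force: 0.0
```

Call:
{"op": "arm_command", "data": {"fingers": [1,1,1,1,1,1,1], "travel": [[0,0,0],[0,0,0],[0,0,0],[0,0,0],[0,0,0],[0,0,0],[0,0,0]], "dr": [[0,0,0],[0,0,0],[0,0,0],[0,0,0],[0,0,0],[0,0,0],[0,0,0]]}}

```text
time: 34.12
tool_pos: [0.5203, 0.0154, 0.0796]
tool_rot: [3.142, 0.002, 3.019]
contact_force: [-0.7, 0.3, 6.2]
opening: 0.0458
grip_force: 35.0
```

Call:
{"op": "arm_command", "data": {"fingers": [1,1,1,1,1,1,1,1], "travel": [[0,0,-0.003],[0,0,-0.008],[0,0,-0.015],[0,0,-0.025],[0,0,-0.04],[0,0,-0.06],[0,0,-0.08],[0,0,-0.09]], "dr": [[0,0,0],[0,0,0],[0,0,0],[0,0,0],[0,0,0],[0,0,0],[0,0,0],[0,0,0]]}}

```text
time: 34.78
tool_pos: [0.5207, 0.0153, 0.1717]
tool_rot: [3.142, 0.004, 3.019]
contact_force: [0.9, 0.6, -2.6]
opening: 0.0457
grip_force: 35.0
```

```bash
python3 - <<'E'
from h import *
barz(); boxes()
c=read_camera("side"); print(observe()['tool_pos'],observe()['contact_force'],observe()['opening'])
cv2.imwrite("pics/s6.png",cv2.resize(c["color"][60:260,150:400],(720,576)))
go([.528,.326,.165],175.5)
E
```

```text
top bar z 475 0.06727127351703668 ends 0.06731621986461828 0.06728380649728094
side bar z 884 0.06815887044378838 ends 0.06807636834408563 0.06812953207696189
crate
[347 172  78  93 930] [ 0.4777 -0.358 ] [0.2404 0.182 ] 1.8 z [0.0952 0.099  0.1014] mean [ 0.4769 -0.3612]
tray
[ 93 173  75 112 993] [0.4578 0.3311] [0.1726 0.3007] 85.6 z [0.0231 0.0286 0.0314] mean [0.4541 0.3346]
[0.5193 0.0154 0.1683] [-0.5456  0.2987 -3.145 ] 0.04614540648338251
travel [0.0294 0.3093 0.0033] dr [ 0.0035 -0.0333 -2.53  ]
```

View pics/s6.png

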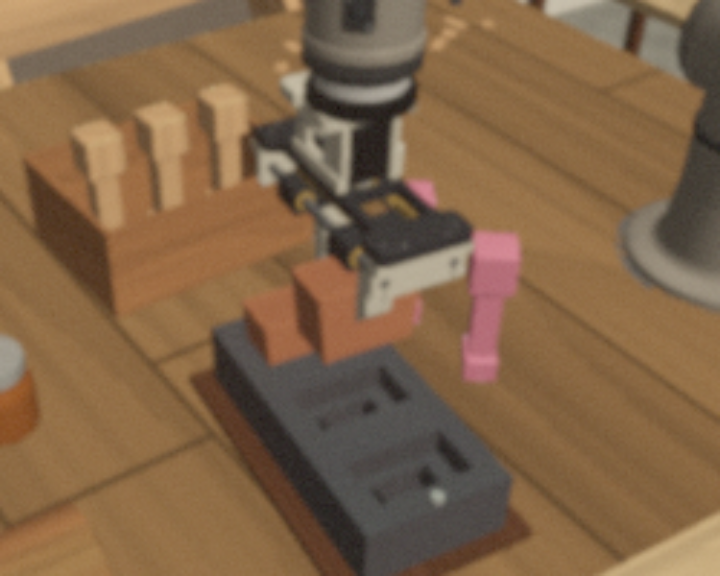

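The first shell is held at (350,310) and the second is still in the die at (275,325). All three plugs stand in the crate. I'm carrying this shell to the tray.

Call:
{"op": "arm_command", "data": {"fingers": [1,1,1,1,1,1,1,1], "travel": [[0.003,0.03,0],[0.007,0.07,0],[0.011,0.11,0],[0.015,0.15,0],[0.019,0.19,0],[0.023,0.23,0],[0.027,0.27,0],[0.029,0.305,0]], "dr": [[0,0,0],[0,0,0],[0,0,-0.5],[0,0,-1],[0,0,-1.5],[0,0,-2],[0,0,-2.5],[0,0,-2.5]]}}

```text
time: 35.65
tool_pos: [0.5269, 0.324, 0.1668]
tool_rot: [-3.14, -0.003, 3.064]
contact_force: [0.1, -0.1, -2.3]
opening: 0.0456
grip_force: 35.0
```

Call:
{"op": "arm_command", "data": {"fingers": [1,1,1,1,1,1,1,1], "travel": [[0,0.003,0],[0,0.003,0],[0,0.003,0.03],[0,0.003,0.06],[0,0.003,0.08],[0,0.003,0.1],[0,0.003,0.11],[0,0.003,0.11]], "dr": [[0,0,0],[0,0,0],[0,0,0],[0,0,0],[0,0,0],[0,0,0],[0,0,0],[0,0,0]]}}

```text
time: 36.32
tool_pos: [0.5269, 0.3224, 0.0556]
tool_rot: [-3.138, -0.006, 3.061]
contact_force: [-0.2, -1.0, -2.6]
opening: 0.0456
grip_force: 35.0
```

```bash
python3 - <<'E'
from h import *
boxes()
c=read_camera("side"); print(observe()['tool_pos'],observe()['contact_force'],observe()['opening'])
cv2.imwrite("pics/s7.png",cv2.resize(c["color"][150:360,240:490],(720,605))[:600])
go([.528,.326,.0415],175.5)
E
```

```text
crate
[346 172  79  93 936] [ 0.4777 -0.3584] [0.2405 0.1821] 1.8 z [0.0946 0.099  0.1013] mean [ 0.4774 -0.3619]
tray
[108 174  60 111 571] [0.4568 0.3197] [0.1524 0.3004] 85.7 z [0.0238 0.0287 0.0313] mean [0.4557 0.2783]
[0.5289 0.3239 0.0589] [ 0.4419  0.2341 -2.6829] 0.04596643801873628
travel [0.001  0.0021 0.0174] dr [-0.0131 -0.0098 -0.0841]
```

View pics/s7.png

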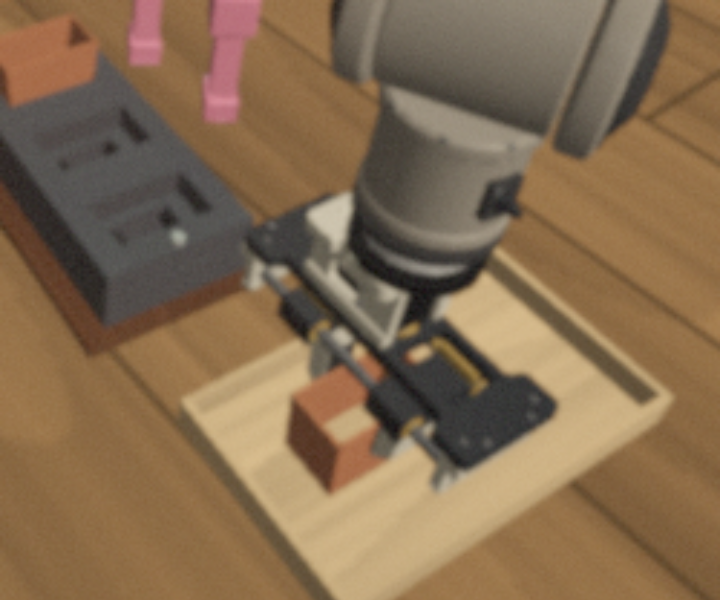

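The shell is over the tray at (340,425), inside the walls. I'll lower it and release.

Call:
{"op": "arm_command", "data": {"fingers": [1,1,1,1,1,1], "travel": [[0,0,0.006],[0,0,0.011],[0,0,0.014],[0,0,0.016],[0,0,0.0165],[0,0,0.0165]], "dr": [[0,0,0],[0,0,0],[0,0,0],[0,0,0],[0,0,0],[0,0,0]]}}

```text
time: 36.92
tool_pos: [0.5285, 0.3247, 0.0422]
tool_rot: [3.142, -0.0, 3.063]
contact_force: [1.6, 0.3, -2.6]
opening: 0.0457
grip_force: 35.0
```

Call:
{"op": "arm_command", "data": {"fingers": [0,-0.2,-0.4,-0.52,-0.52,-0.52,-0.52], "travel": [[0,0,0],[0,0,0],[0,0,0],[0,0,0],[0,0,0],[0,0,0],[0,0,0]], "dr": [[0,0,0],[0,0,0],[0,0,0],[0,0,0],[0,0,0],[0,0,0],[0,0,0]]}}

```text
time: 37.5
tool_pos: [0.5286, 0.3247, 0.0424]
tool_rot: [3.141, 0.0, 3.063]
contact_force: [-0.6, 0.6, 0.1]
opening: 0.0697
grip_force: 0.0
```

Call:
{"op": "arm_command", "data": {"fingers": [-0.52,-0.52,-0.52,-0.52,-0.52,-0.52,-0.52], "travel": [[0,0,-0.006],[0,0,-0.02],[0,0,-0.05],[0,0,-0.09],[0,0,-0.13],[0,0,-0.15],[0,0,-0.15]], "dr": [[0,0,0],[0,0,0],[0,0,0],[0,0,0],[0,0,0],[0,0,0],[0,0,0]]}}

```text
time: 38.08
tool_pos: [0.5309, 0.3258, 0.1991]
tool_rot: [3.136, 0.01, 3.063]
contact_force: [0.2, -0.2, -0.6]
opening: 0.0698
grip_force: 0.0
```

```bash
python3 - <<'E'
from h import *
c=read_camera("side"); W=cloud(c); z=W[...,2]
rect(W,(z>.055)&(z<.08)&(W[...,1]>.2)&(W[...,1]<.42)&(W[...,0]>.3)&(W[...,0]<.62),40)
print(observe()['tool_pos']); go([.508,-.0737,.19],173.3)
E
```

```text
[339 273  53  42 559] [0.5268 0.3244] [0.0474 0.0901] 85.2 z [0.0572 0.0651 0.0688] mean [0.5271 0.3252]
[0.5298 0.3252 0.1958]
travel [-0.0098 -0.3994  0.0046] dr [0.1914 0.326  2.1684]
```

Call:
{"op": "arm_command", "data": {"fingers": [-0.52,-0.52,-0.52,-0.52,-0.52,-0.52,-0.52,-0.52], "travel": [[-0.001,-0.035,0],[-0.002,-0.075,0],[-0.003,-0.115,0],[-0.004,-0.155,0],[-0.005,-0.195,0],[-0.006,-0.235,0],[-0.007,-0.275,0],[-0.008,-0.315,0]], "dr": [[0,0,0],[0,0,0],[0,0,0],[0,0,0],[0,0,0],[0,0,0],[0,0,0],[0,0,0]]}}

```text
time: 38.8
tool_pos: [0.5102, 0.0083, 0.1909]
tool_rot: [3.141, -0.003, 3.063]
contact_force: [0.4, -0.1, 0.4]
opening: 0.0696
grip_force: 0.0
```

Call:
{"op": "arm_command", "data": {"fingers": [-0.52,-0.52,-0.52,-0.52,-0.52,-0.52], "travel": [[-0.001,-0.04,0],[-0.002,-0.07,0],[-0.002,-0.084,0],[-0.002,-0.084,0],[-0.002,-0.084,0],[-0.002,-0.084,0]], "dr": [[0,0,1],[0,0,2.1],[0,0,2.1],[0,0,2.1],[0,0,2.1],[0,0,2.1]]}}

```text
time: 39.3
tool_pos: [0.5065, -0.0731, 0.1914]
tool_rot: [3.141, -0.002, 3.026]
contact_force: [0.6, 0.4, 0.5]
opening: 0.0699
grip_force: 0.0
```

```bash
python3 -c "
from h import *
go([.508,-.0737,.0795],173.3); print(observe()['tool_pos'])"
```

```text
travel [-0.0017 -0.0005  0.1119] dr [ 0.0449 -0.0958  0.0849]
[ 0.5065 -0.0731  0.1914]
```

Call:
{"op": "arm_command", "data": {"fingers": [-0.52,-0.52,-0.52,-0.52,-0.52,-0.52,-0.52,1], "travel": [[-0.0015,0,0.02],[-0.0015,0,0.05],[-0.0015,0,0.075],[-0.0015,0,0.095],[-0.0015,0,0.108],[-0.0015,0,0.112],[-0.0015,0,0.112],[-0.0015,0,0.112]], "dr": [[0,0,0],[0,0,0],[0,0,0],[0,0,0],[0,0,0],[0,0,0],[0,0,0],[0,0,0]]}}

```text
time: 39.97
tool_pos: [0.5089, -0.0734, 0.0807]
tool_rot: [3.142, 0.001, 3.027]
contact_force: [-0.4, -0.0, 0.5]
opening: 0.0665
grip_force: 0.0
```

Call:
{"op": "arm_command", "data": {"fingers": [1,1,1,1,1,1,1], "travel": [[0,0,0],[0,0,0],[0,0,0],[0,0,0],[0,0,0],[0,0,0],[0,0,0]], "dr": [[0,0,0],[0,0,0],[0,0,0],[0,0,0],[0,0,0],[0,0,0],[0,0,0]]}}

```text
time: 40.55
tool_pos: [0.5089, -0.0742, 0.0809]
tool_rot: [-3.142, 0.001, 3.026]
contact_force: [-0.2, 0.9, 5.9]
opening: 0.0459
grip_force: 35.0
```

Call:
{"op": "arm_command", "data": {"fingers": [1,1,1,1,1,1,1,1], "travel": [[0,0,-0.003],[0,0,-0.008],[0,0,-0.015],[0,0,-0.025],[0,0,-0.04],[0,0,-0.06],[0,0,-0.08],[0,0,-0.1]], "dr": [[0,0,0],[0,0,0],[0,0,0],[0,0,0],[0,0,0],[0,0,0],[0,0,0],[0,0,0]]}}

```text
time: 41.22
tool_pos: [0.5083, -0.0741, 0.1819]
tool_rot: [3.142, 0.0, 3.026]
contact_force: [0.3, -0.5, -1.0]
opening: 0.0459
grip_force: 35.0
```

```bash
python3 - <<'E'
from h import *
barz(); boxes()
print(observe()['tool_pos'],observe()['contact_force'],observe()['opening'])
go([.389,.3365,.17],175.5)
E
```

```text
top bar z 665 0.06745100313523604 ends 0.06747660974605696 0.06742998768173357
side bar z 1009 0.06818126679094406 ends 0.06817711436297763 0.06822303217466226
crate
[347 172  78  93 930] [ 0.4776 -0.3582] [0.2404 0.182 ] 1.7 z [0.0952 0.099  0.1014] mean [ 0.4761 -0.3618]
tray
[ 93 173  75 112 999] [0.4579 0.3308] [0.1729 0.3004] 85.3 z [0.0227 0.0286 0.0313] mean [0.4544 0.3354]
[ 0.5093 -0.0744  0.1819] [ 0.3635 -0.142  -2.2329] 0.04573600049153227
travel [0.167  0.3942 0.011 ] dr [-0.04    0.2216 -2.1312]
```

Call:
{"op": "arm_command", "data": {"fingers": [1,1,1,1,1,1,1,1], "travel": [[0.011,0.026,0],[0.026,0.062,0],[0.041,0.097,0],[0.056,0.132,0],[0.071,0.168,0],[0.086,0.203,0],[0.101,0.239,0],[0.116,0.274,0]], "dr": [[0,0,0],[0,0,0],[0,0,0],[0,0,0],[0,0,0],[0,0,0],[0,0,0],[0,0,0]]}}

```text
time: 42.03
tool_pos: [0.4233, 0.2129, 0.1791]
tool_rot: [-3.141, -0.002, 3.026]
contact_force: [0.6, -0.5, -2.2]
opening: 0.046
grip_force: 35.0
```

Call:
{"op": "arm_command", "data": {"fingers": [1,1,1,1,1,1,1,1], "travel": [[0.014,0.034,0],[0.028,0.068,0],[0.042,0.1,0],[0.05,0.119,0],[0.05,0.119,0.005],[0.05,0.119,0.01],[0.05,0.119,0.01],[0.05,0.119,0.01]], "dr": [[0,0,0],[0,0,-1],[0,0,-2.1],[0,0,-2.1],[0,0,-2.1],[0,0,-2.1],[0,0,-2.1],[0,0,-2.1]]}}

```text
time: 42.7
tool_pos: [0.3888, 0.3341, 0.1692]
tool_rot: [-3.14, -0.002, 3.061]
contact_force: [0.1, -0.1, -1.5]
opening: 0.0457
grip_force: 35.0
```

```bash
python3 - <<'E'
from h import *
boxes()
print(observe()['tool_pos'],observe()['contact_force'],observe()['opening'])
go([.389,.3365,.043],175.5)
E
```

```text
crate
[347 172  78  93 934] [ 0.4775 -0.3582] [0.2403 0.1819] 1.7 z [0.095  0.0989 0.1013] mean [ 0.4773 -0.3625]
tray
[ 93 173  75 112 857] [0.4577 0.331 ] [0.1727 0.3001] 85.4 z [0.023  0.0287 0.0313] mean [0.4658 0.3214]
[0.3892 0.3343 0.1697] [-0.1841 -0.3462 -1.9194] 0.0458316541363458
travel [0.0003 0.0023 0.1267] dr [-0.0498 -0.0497 -0.1216]
```

Call:
{"op": "arm_command", "data": {"fingers": [1,1,1,1,1,1,1,1], "travel": [[0,0.002,0.03],[0,0.002,0.06],[0,0.002,0.09],[0,0.002,0.11],[0,0.002,0.12],[0,0.002,0.124],[0,0.002,0.126],[0,0.002,0.126]], "dr": [[0,0,0],[0,0,0],[0,0,0],[0,0,0],[0,0,0],[0,0,0],[0,0,0],[0,0,0]]}}

```text
time: 43.42
tool_pos: [0.3899, 0.3376, 0.045]
tool_rot: [3.141, 0.001, 3.062]
contact_force: [0.8, 0.2, -2.4]
opening: 0.0457
grip_force: 35.0
```

Call:
{"op": "arm_command", "data": {"fingers": [1,1], "travel": [[0,0,0],[0,0,0]], "dr": [[0,0,0],[0,0,0]]}}

```text
time: 43.58
tool_pos: [0.3899, 0.3379, 0.0454]
tool_rot: [3.14, 0.002, 3.063]
contact_force: [-0.1, -0.6, -1.8]
opening: 0.0459
grip_force: 35.0
```

Call:
{"op": "arm_command", "data": {"fingers": [1,1,0,-0.3,-0.52,-0.52,-0.52,-0.52], "travel": [[0,0,0.002],[0,0,0.002],[0,0,0.002],[0,0,0.002],[0,0,0.002],[0,0,0.002],[0,0,0.002],[0,0,0.002]], "dr": [[0,0,0],[0,0,0],[0,0,0],[0,0,0],[0,0,0],[0,0,0],[0,0,0],[0,0,0]]}}

```text
time: 44.25
tool_pos: [0.389, 0.3374, 0.0421]
tool_rot: [-3.141, -0.0, 3.063]
contact_force: [-0.5, -0.7, -0.5]
opening: 0.0692
grip_force: 0.0
```

Call:
{"op": "arm_command", "data": {"fingers": [-0.52,-0.52,-0.52,-0.52,-0.52,-0.52,-0.52,-0.52], "travel": [[0,0,0],[0,0,-0.006],[0,0,-0.02],[0,0,-0.05],[0,0,-0.09],[0,0,-0.13],[0,0,-0.17],[0,0,-0.19]], "dr": [[0,0,0],[0,0,0],[0,0,0],[0,0,0],[0,0,0],[0,0,0],[0,0,0],[0,0,0]]}}

```text
time: 44.92
tool_pos: [0.3902, 0.3382, 0.2379]
tool_rot: [3.137, 0.006, 3.063]
contact_force: [0.2, 0.9, -0.3]
opening: 0.07
grip_force: 0.0
```

```bash
python3 - <<'E'
from h import *
barz()
c=read_camera("side"); W=cloud(c); z=W[...,2]
rect(W,(z>.055)&(z<.08)&(W[...,1]>.2)&(W[...,1]<.42)&(W[...,0]>.3)&(W[...,0]<.62),40)
cv2.imwrite("pics/s8.png",c["color"])
E
```

```text
top bar z 1029 0.06727098945198365 ends 0.06717968852134017 0.06743601050189678
side bar z 995 0.0681686728034678 ends 0.06817606828813444 0.06811528094554412
[394 247  49  37 505] [0.3893 0.3375] [0.0476 0.0921] 85.2 z [0.0569 0.0644 0.0686] mean [0.3904 0.3381]
[339 273  53  42 566] [0.527  0.3241] [0.0479 0.0904] 85.1 z [0.057  0.0649 0.0688] mean [0.527 0.325]
```

View pics/s8.png

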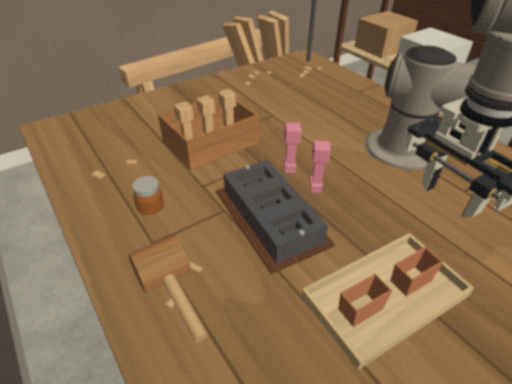

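The picture shows both shells upright in the tray at (365,298) and (416,270), and three plugs in the crate near (207,110). The die is empty and seated, and the mallet, jar and pink pieces haven't moved. I'm handing in.

```bash
python3 -c "
from cell import *
print(hand_in())"
```

```text
the job is handed in; nothing more can be done
None
```

I handed the job in: all three plugs stand in the crate, both copper shells sit in the tray, and the die bar was on its base at every check. The mallet, jar and pink look-alikes were left alone, and I got no verdict back.

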